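Fetch the steel bench block from behind the jars

TASK

Move both capped jars out of the wooden caddy and stand them on the cork mat. With both out of the way, lift the steel block out from behind where they stood and lay it flat on the middle of the maple block, and only then put each jar back upright on the very place in the caddy where it stood at first. Keep the jars upright throughout and leave the glue bottle, the open jar and the pliers where they are.

Things in the scene. Friction and masses are not known exactly. Their poses are not given: they have to be found in the camera images.
- tall_jar: Loose: the larger amber jar with a white cap and a white label, 48 mm across the cap (body 44 mm) and 78 mm high; 0.04 to 0.1 kg. It stands upright on one of the two front places of the caddy. Origin at the centre of its underside, z up along its axis.
- short_jar: Loose: the smaller amber jar with a white cap and a white label, 42 mm across the cap (body 38 mm; the cap takes the top 14 mm and does not come off) and 58 mm high; 0.04 to 0.1 kg. It stands upright on the other front place of the caddy. Origin at the centre of its underside, z up along its axis.
- steel_block: Loose: square grey steel block, 62 x 62 x 20 mm, about 0.62 kg, flat on the caddy behind the jars, sides parallel to it. Wooden cheeks as high as the block leave only its front and rear faces to grip: one finger comes down where the jars stand, the other behind the block, where it is free. Origin: centre of its underside, z up, x and y along its sides.
- cork_mat: Fixed: plain cork mat, 140 mm (its x) by 100 mm (its y), 3 mm thick, right of the caddy: the side area where both jars are stood for a while. Origin at the centre of its underside. Mat and maple block lie side by side, either way round.
- maple_block: Fixed: pale flat maple wood block with saw marks, 82 mm (its x) by 98 mm (its y), 13 mm thick, which shall carry the steel block. Origin at the centre of its underside.
- caddy: Fixed: low wooden board, 132 mm deep (x, to its back, away from the robot), 140 mm wide (y, left). Origin at table level; board from x -72 to +60, top z = 10 mm. In front two cork squares (56 mm, flush), the jar places, centres x -40, y +30 / -30; each jar stands within 4 mm of one. Block pocket: x 25, y 0, between two cheeks (inner faces y +38 / -38, x 0 to 50, top z 30), open behind.
- glue_bottle: Loose bystander: black squeeze bottle with a blue pointed cap, 23 x 30 x 88 mm, standing behind mat and maple block, about between them; leave it. Origin at the centre of its underside.
- open_jar: Loose bystander: amber jar without a cap, 40 mm across and 70 mm high, standing at the right edge of the desk; leave it. Origin at the centre of its underside.
- pliers: Loose bystander: small grey-handled pliers, 150 x 51 x 12 mm, lying in front of the caddy; leave them. Origin at the middle of the underside, x along their length towards the jaws.

How it is judged:
On the way, in this order (a step that is already met when the one before it is completed fails the run):
1. both jars stand upright on the cork mat, released (x of tall_jar in the frame of cork_mat between -0.06 and 0.06 m and y of tall_jar in the frame of cork_mat between -0.042 and 0.042 m and z of each of tall_jar, short_jar in the frame of cork_mat below 0.008 m and angle between each of tall_jar, short_jar's own z axis and vertical below 0.12 rad and x of short_jar in the frame of cork_mat between -0.06 and 0.06 m and y of short_jar in the frame of cork_mat between -0.042 and 0.042 m and linear speed of each of tall_jar, short_jar below 0.02 m/s and contact force between each of tall_jar, short_jar and the fingers below 0.5 N), for 0.2 s.
2. the steel block lies on the middle of the maple block, released, while both jars are still on the mat (horizontal distance between steel_block and maple_block below 0.014 m and z of steel_block in the frame of maple_block between 0.009 and 0.018 m and angle between steel_block's own z axis and vertical below 0.08 rad and linear speed of steel_block below 0.02 m/s and contact force between steel_block and the fingers below 0.5 N and x of tall_jar in the frame of cork_mat between -0.06 and 0.06 m and y of tall_jar in the frame of cork_mat between -0.042 and 0.042 m and z of each of tall_jar, short_jar in the frame of cork_mat below 0.008 m and angle between each of tall_jar, short_jar's own z axis and vertical below 0.12 rad and x of short_jar in the frame of cork_mat between -0.06 and 0.06 m and y of short_jar in the frame of cork_mat between -0.042 and 0.042 m), for 0.2 s.
At the end, for the whole second after the job is handed in: The steel block lies flat on the maple block, centre within 14 mm of its middle; each jar stands upright in the caddy within 13 mm of where it stood at the start; all released and at rest (horizontal distance between steel_block and maple_block below 0.014 m and z of steel_block in the frame of maple_block between 0.009 and 0.018 m and angle between steel_block's own z axis and vertical below 0.08 rad and linear speed of each of steel_block, tall_jar, short_jar below 0.02 m/s and contact force between each of steel_block, tall_jar, short_jar and the fingers below 0.5 N and distance of each of tall_jar, short_jar from where it was at the start of the episode below 0.013 m and angle between each of tall_jar, short_jar's own z axis and vertical below 0.12 rad); the robot touches nothing.
It fails at once if the tall jar is tipped over (angle between tall_jar's own z axis and vertical above 0.6 rad).
It fails at once if the short jar is tipped over (angle between short_jar's own z axis and vertical above 0.6 rad).
It fails at once if the glue bottle is pushed more than 20 mm from its place or knocked over (distance of glue_bottle from where it was at the start of the episode above 0.02 m or angle between glue_bottle's own z axis and vertical above 0.5 rad).
It fails at once if the open jar is pushed more than 20 mm from its place or knocked over (distance of open_jar from where it was at the start of the episode above 0.02 m or angle between open_jar's own z axis and vertical above 0.5 rad).
It fails at once if the pliers are pushed more than 20 mm from their place (distance of pliers from where it was at the start of the episode above 0.02 m).
It also fails if it takes over 134 s, if anything falls off the work surface, if the arm or the gripper's body presses on something with over 40 N, if the wrist force passes 120 N, or if a joint passes its speed limit or range.

ROBOT

A 7-joint arm with a two-finger parallel gripper is mounted at the origin on a cart in front of the work surface, level with it; the furniture and walls round the work are solid. World frame = base frame: x ahead of the robot, y to its left, z up, the work surface at z = 0. Lengths are in m, angles in rad, forces in N, time in s.
With the tool pointing down it reaches from about 0.425 to 1.025 m from the base axis. Payload 9.4 kg.
Tool frame: the origin (TCP) lies at the very end of the fingers, on their centre line; the grasp point (between the pads) lies 19 mm behind it; y points along the fingers, x is the direction in which the jaws open and shut, and the axes are right-handed (so a half turn about y gives the same grasp; the last joint's range is limited). The gripper opens to 85 mm and grips with 20 to 120 N. Pads are 22 mm wide; open, the fingers measure 114 mm over their backs; the gripper's body (76 mm by 85 mm) begins 54 mm behind the grasp point. The pads swing forward as they close: fully open they stand 13 mm farther back than shut.
Start: joints at [1.187, 0.599, -0.003, 1.599, 0.002, 0.943, -0.08], TCP at [0.219, -0.691, 0.231] pointing down, gripper open.
Joint ranges: [-2.57, 2.57], [-0.35, 1.97], [-1.29, 1.29], [0.11, 2.56], [-1.05, 4.19], [0.11, 1.86], [-2.63, 2.63]. Speed limits (rad/s): [2.22, 2.22, 3.01, 3.01, 3.14, 3.14, 3.14].

INTERFACE

Orientations are given as a unit quaternion [w, x, y, z].
In Python, from rig import env gives the robot as it stands.
- The arm moves only by the tool jog_arm, never from a script. Its arguments are lists of equal length, an entry for each row: "fingers": the gripper's target within -1 to 1 (shut at 1, half-way at 0, fully open at -1); "travel": the shift along the tool's x, y, z in units of 25 mm (1.0 is 25 mm), a list of three; "angular": the turn, a rotation vector about the tool's x, y, z in units of 6 degrees (1.0 is 6 degrees), a list of three. In form: {"fingers": [fingers, ...], "travel": [[x, y, z], ...], "angular": [[wx, wy, wz], ...]}. A call has 1 to 10 rows; each row shifts and turns the pose as measured when the row begins, along the tool's axes as they then stand; what a row does not reach is not made up. A row lasts 1/8 s, in which the tool goes at most 62.5 mm and 10.7 degrees, less where a joint would pass 70% of its speed; a pose out of reach is approached as far as the arm can. A call is refused whole if a number of a shift passes 1 or a number of a turn 1, either way. A call with a gripper value outside its range is refused whole. The fingers move at their own pace and stop on an object; "newtons" is the grip in N (left out, the last holds). Time passes only in rows, so rows that do not move let the fingers close. It gives the time, the measured TCP pose, the force and the opening at its end, in the units of the state.
- env.get_state(): the state, without advancing time (a new reading comes with each control period).
- env.grab_frame(name): name is "side" or "top"; returns the picture (480x640x3 uint8, red, green, blue); there is no depth.
- env.camera_model(name): a dict with "fx", "fy", "cx", "cy" (pixels), "rvec" (rotation vector, rad) and "tvec" (3), from world to camera coordinates, as OpenCV has them. Camera axes: x right, y down, z forward; pixel columns grow to the right and rows downward; lengths in m; the calibration is good to about 2 mm. A picture is of the moment at which its call begins. camera_model takes no time and is no camera call.
- env.close_job(): hands the job in, once; it reports no verdict.
The state is a dict: "time_s": time; "joint_positions": joint angles; "dq": joint speeds; "joint_torque": joint torques, N m; "ee_pos": TCP position; "ee_rot": TCP orientation; "contact_force": force on the tool from outside, world axes, zero at the start; "torque": the same for the moment, N m; "finger_gap": opening from 0.0 (shut) to 1.0 (fully open).
Only numpy, scipy, OpenCV 4.12 (cv2) and the standard library are available. Lean on these libraries where they do the work, as an engineer would, in place of code of your own. Each camera call takes 0.05 s, during which the arm holds its last target.

## Working session

There is one attempt and no reset: what is moved stays moved. The work goes in short steps, Python scripts to look and compute and a tool call to move; the robot and the scene stay as the last step left them, time stands still between calls to the robot, and variables do not carry over. Pictures are saved under pics/ and viewed, and the job is handed in when it is done.

Besides the shell and the picture viewer there is one more tool, called after "Emit:" as name(argument=value, ...) on one line, values as JSON. jog_arm: Moves the arm, as the interface text tells. Its arguments: {"type":"object","properties":{"fingers":{"type":"array","items":{"type":"number"}},"travel":{"type":"array","items":{"type":"array","items":{"type":"number"}}},"angular":{"type":"array","items":{"type":"array","items":{"type":"number"}}},"newtons":{"type":"number"}},"required":["fingers","travel","angular"]}

```bash
ls; mkdir -p pics; python3 - <<'E'
from rig import env
import cv2,numpy as np
s=env.get_state()
for k,v in s.items(): print(k,np.round(v,4))
for n in("side","top"):
    im=env.grab_frame(n); cv2.imwrite(f"pics/{n}0.png",im[:,:,::-1])
    m=env.camera_model(n); print(n,m)
    R=cv2.Rodrigues(np.array(m['rvec']))[0]; print(-R.T@np.array(m['tvec']))
E
```

```text
pics
time_s 0.0
joint_positions [ 1.1873  0.6001 -0.0025  1.6001  0.0018  0.9429 -0.0798]
dq [-0.0006  0.0003 -0.0013 -0.0001  0.0004 -0.0018  0.0003]
joint_torque [ 1.20000e-03 -7.76465e+01  1.56520e+00 -2.58007e+01  1.23000e-02
  9.00000e-03 -0.00000e+00]
ee_pos [ 0.2188 -0.6907  0.2304]
ee_rot [ 0.5708 -0.5703  0.4182 -0.4172]
contact_force [-1.1272 -0.34    0.5724]
torque [0.0268 0.0074 0.0109]
finger_gap 0.9979
side {'fx': 586.5963828817889, 'fy': 586.5963828817889, 'cx': 316.60650100684677, 'cy': 241.59071229391955, 'rvec': array([ 0.46043188, -2.70626958,  1.17186334]), 'tvec': array([0.40312279, 0.22873396, 0.82354653])}
[0.21295893 0.55183271 0.73701102]
top {'fx': 460.41105183094425, 'fy': 460.41105183094425, 'cx': 314.3353313709772, 'cy': 232.1701461621293, 'rvec': array([ 2.19465491, -2.15737117,  0.07143747]), 'tvec': array([-0.13232936,  0.49460556,  1.04478904])}
[ 0.41451108 -0.13723959  1.07845988]
```

View pics/top0.png

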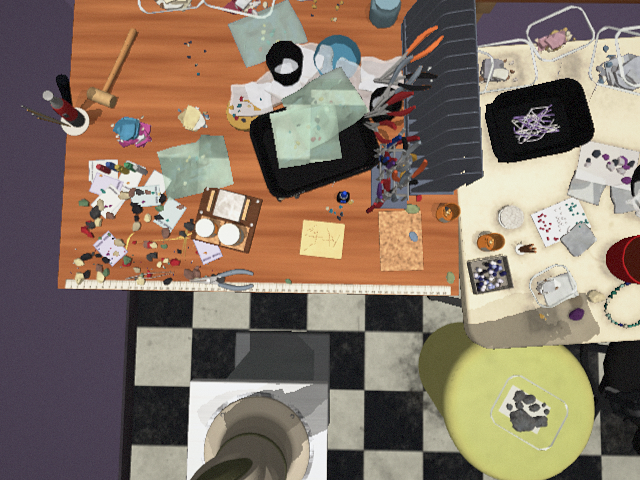

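View pics/side0.png

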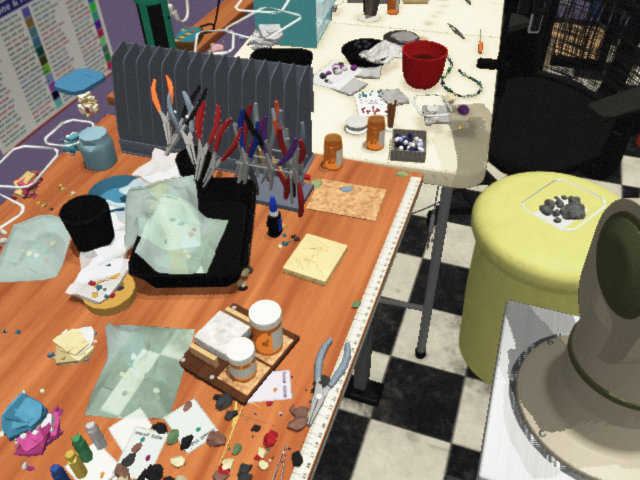

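```bash
cat > h.py <<'E'
from rig import env
import cv2,numpy as np
from scipy.spatial.transform import Rotation as Ro
def cam(n):
    m=env.camera_model(n);K=np.array([[m['fx'],0,m['cx']],[0,m['fy'],m['cy']],[0,0,1.]])
    R=cv2.Rodrigues(np.array(m['rvec']))[0];t=np.array(m['tvec']);return K,R,t
def proj(n,p):
    K,R,t=cam(n);q=(K@(R@np.atleast_2d(p).T+t[:,None])).T;return q[:,:2]/q[:,2:]
def ray(n,uv,z):
    K,R,t=cam(n);uv=np.atleast_2d(uv);d=(R.T@np.linalg.inv(K)@np.c_[uv,np.ones(len(uv))].T).T
    c=-R.T@t;return c+d*((z-c[2])/d[:,2])[:,None]
def tri(uvt,uvs):
    P=[]
    for n in("top","side"):
        K,R,t=cam(n);P.append(K@np.c_[R,t])
    X=cv2.triangulatePoints(P[0],P[1],np.array(uvt,float).reshape(2,1),np.array(uvs,float).reshape(2,1));return (X[:3]/X[3]).ravel()
def state():
    s=env.get_state();q=np.array(s['ee_rot']);R=Ro.from_quat(q[[1,2,3,0]]).as_matrix();return s,np.array(s['ee_pos']),R
E
python3 - <<'E'
from h import *
s,p,R=state();print(R.round(3))
a=cv2.imread('pics/top0.png');cv2.imwrite('pics/top0z.png',cv2.resize(a[180:300,180:320],None,fx=5.7,fy=5,interpolation=cv2.INTER_CUBIC)[:600,:800])
cv2.imwrite('pics/top0r.png',cv2.resize(a[180:290,290:470],None,fx=4.4,fy=4.4,interpolation=cv2.INTER_CUBIC)[:600,:800])
a=cv2.imread('pics/side0.png');cv2.imwrite('pics/side0z.png',cv2.resize(a[290:410,170:310],None,fx=5,fy=5,interpolation=cv2.INTER_CUBIC)[:600,:800])
E
```

```text
[[ 0.302 -0.001  0.953]
 [-0.953  0.001  0.302]
 [-0.001 -1.    -0.   ]]
```

View pics/top0z.png

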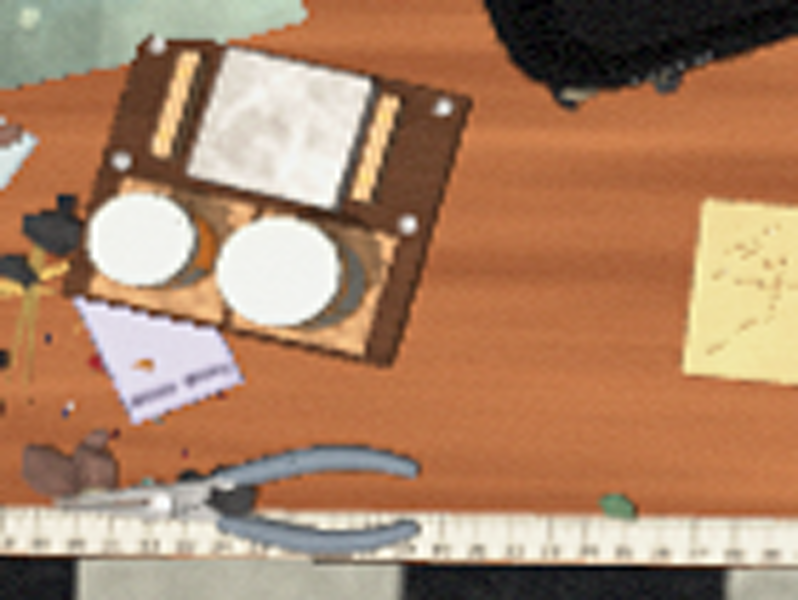

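View pics/top0r.png

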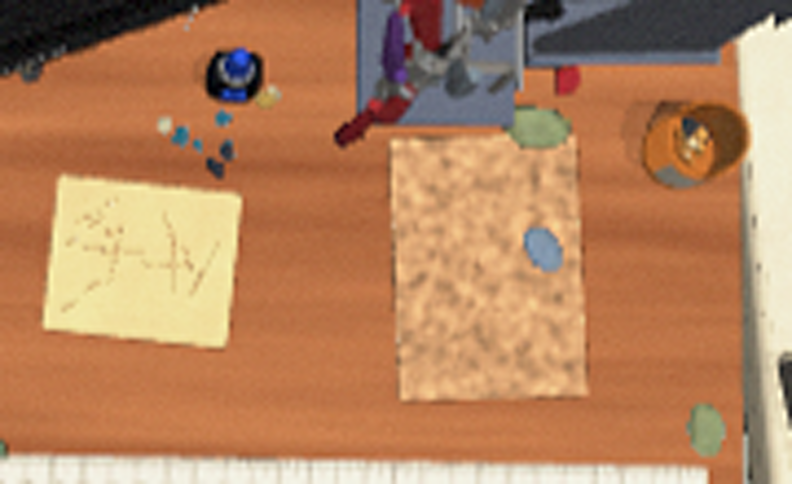

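View pics/side0z.png

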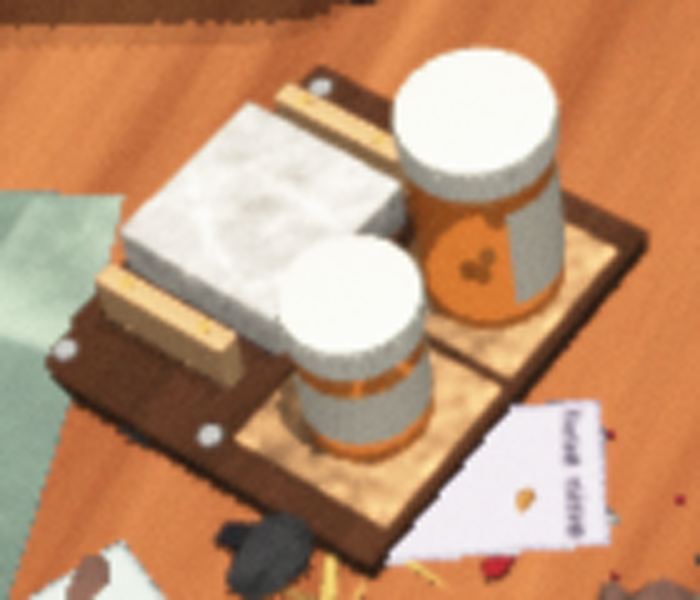

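```bash
python3 - <<'E'
from h import *
o=lambda l:np.array([[180+x/5.7,180+y/5.0] for x,y in l])
c=ray('top',o([(140,40),(472,97),(390,365),(65,292)]),.01);print(c.round(4))
ctr=c[:,:2].mean(0)
ex=(c[0]+c[1]-c[2]-c[3])[:2];ey=(c[0]+c[3]-c[1]-c[2])[:2]
print(ctr,np.degrees(np.arctan2(ex[1],ex[0])),np.degrees(np.arctan2(-ey[0],ey[1])),np.linalg.norm(ex)/2,np.linalg.norm(ey)/2)
o2=lambda l:np.array([[290+x/4.4,180+y/4.4] for x,y in l])
def quad(l,z):
    q=ray('top',o2(l),z);print(q.round(4)[:,:2].tolist(),q.mean(0).round(4));
    e=(q[0]+q[1]-q[2]-q[3]);f=q[0]+q[3]-q[1]-q[2];print('yaw',np.degrees(np.arctan2(e[1],e[0])),np.degrees(np.arctan2(-f[0],f[1])),np.linalg.norm(e)/2,np.linalg.norm(f)/2)
quad([(60,175),(242,193),(226,348),(43,328)],.013)
quad([(390,140),(577,136),(587,394),(400,401)],.003)
for n in('top','side'):
    im=cv2.imread(f'pics/{n}0.png');h=cv2.cvtColor(im,cv2.COLOR_BGR2HSV)
    m=((h[...,2]>225)&(h[...,1]<25)).astype(np.uint8)
    N,L,S,C=cv2.connectedComponentsWithStats(m)
    for i in range(1,N):
        x,y,w,hh,a=S[i]
        if 200<a<2500 and ((n=='top' and 180<x<260 and 180<y<260) or (n=='side' and 180<x<290 and 290<y<400)): print(n,S[i],C[i])
    if n=='top':
        # black bottle / open jar
        pass
E
```

```text
[[ 0.5973  0.1362  0.01  ]
 [ 0.5725 -0.0016  0.01  ]
 [ 0.4464  0.0286  0.01  ]
 [ 0.4781  0.1627  0.01  ]]
[0.52356394 0.08147597] -13.001812922417484 -11.751252918945998 0.12589063490045616 0.13892389225729676
[[0.5257, -0.0984], [0.5178, -0.1946], [0.4359, -0.1873], [0.4448, -0.091]] [ 0.481  -0.1428  0.013 ]
yaw -5.176004379037577 -4.987356112872551 0.08174780700115439 0.09664766813063096
[[0.5484, -0.2737], [0.5522, -0.3732], [0.4152, -0.3784], [0.4098, -0.2799]] [ 0.4814 -0.3263  0.003 ]
yaw 2.372385933212328 2.653900618073952 0.13795239761065 0.09910585726615058
top [214 191  31  30 504] [230.375      205.33134921]
top [196 219  18  18 247] [204.08502024 227.44534413]
top [218 224  21  21 349] [228.18911175 233.94269341]
top [194 240  27  24 284] [206.60211268 250.1056338 ]
side [249 300  32  25 619] [264.32310178 311.89660743]
side [ 195  311   59   50 1640] [226.90853659 336.57621951]
side [249 370  42  32 712] [272.59410112 387.57865169]
```

```bash
python3 - <<'E'
from h import *
pt=ray('top',(228.19,233.94),.088)[0];ps=ray('top',(204.09,227.45),.068)[0];print(pt,ps)
d=(ps-pt)[:2];print('jar dist',np.linalg.norm(d),np.degrees(np.arctan2(-d[0],d[1])))
# side cap tops
im=cv2.imread('pics/side0.png');h=cv2.cvtColor(im,cv2.COLOR_BGR2HSV)
print(h[300:335:2,264].tolist());print(h[336:372:2,241].tolist())
print('proj side',proj('side',[pt,ps]),'top',proj('top',[pt,ps]))
# block: pocket estimate via caddy yaw
tb=cv2.imread('pics/top0.png');h=cv2.cvtColor(tb,cv2.COLOR_BGR2HSV);m=((h[...,2]>150)&(h[...,1]<40)).astype(np.uint8)
m2=np.zeros_like(m);m2[186:222,208:252]=m[186:222,208:252]
cs=cv2.findContours(m2,0,2)[0];c=max(cs,key=cv2.contourArea);r=cv2.minAreaRect(c);print(r,cv2.contourArea(c));
b=cv2.boxPoints(r);w=ray('top',b,.03);print(w.round(4),w.mean(0))
for i in range(4): e=w[(i+1)%4]-w[i];print(np.linalg.norm(e),np.degrees(np.arctan2(e[1],e[0])))
for v in m2[184:224,205:254]: print(''.join('.#'[k] for k in v))
# predict the corners of the caddy from the jars
E
```

```text
[0.48445646 0.06143446 0.088     ] [0.49934696 0.11925897 0.068     ]
jar dist 0.059710979637715884 -14.440600006045702
[[21, 13, 248], [25, 6, 251], [24, 5, 252], [30, 4, 251], [30, 5, 251], [30, 5, 251], [30, 4, 251], [30, 4, 251], [30, 4, 251], [30, 4, 251], [30, 4, 251], [38, 4, 252], [27, 12, 232], [23, 25, 166], [23, 28, 162], [13, 107, 155], [12, 207, 150], [13, 195, 213]]
[[18, 24, 183], [23, 8, 250], [25, 6, 251], [25, 6, 252], [30, 5, 251], [30, 5, 251], [30, 5, 251], [30, 4, 251], [30, 5, 251], [30, 4, 251], [38, 4, 252], [40, 3, 252], [28, 18, 213], [22, 23, 168], [24, 25, 162], [12, 161, 196], [13, 193, 205], [17, 54, 161]]
proj side [[264.62720218 310.07912958]
 [239.68059798 346.52160081]] top [[228.19 233.94]
 [204.09 227.45]]
((228.5751495361328, 204.91452026367188), (26.518198013305664, 26.925390243530273), 14.743562698364258) 656.5
[[0.5326 0.111  0.03  ]
 [0.5932 0.0973 0.03  ]
 [0.5784 0.0376 0.03  ]
 [0.518  0.0515 0.03  ]] [0.55554351 0.07434269 0.03      ]
0.062193206597655475 -12.76490217020332
0.0615136385275273 -103.89476087350246
0.062078042119180846 166.9
[... 1352 characters left out ...]

.........###########################.............
.........###########################.............
........############################.............
........############################.............
........###########################..............
.........##########################..............
.............######################..............
.................#################...............
.....................#############...............
...#.....................#########...............
...###......................######...............
...####.........................#................
.................................................
.................................................
```

```bash
cat >> h.py <<'E'
def go(x,y,z,yaw=None):
    s,p,R=state();d=np.array([x,y,z])-p
    ya=np.degrees(np.arctan2(R[1,0],R[0,0]))
    print('t',round(s['time_s'],2),'pos',p.round(4),'yaw',ya.round(2),'tilt',np.degrees(np.arccos(-R[2,1])).round(2),'gap',round(s['finger_gap'],3),'F',np.round(s['contact_force'],1))
    print('units tool xyz',(R.T@d/.025).round(2),'world mm',(d*1000).round(1))
    if yaw is not None: print('turn units about tool y',round(-(yaw-ya)/6,2), 'rotvec to exact', (Ro.from_matrix(R.T@np.array([[np.cos(np.radians(yaw)),0,-np.sin(np.radians(yaw))],[np.sin(np.radians(yaw)),0,np.cos(np.radians(yaw))],[0,-1,0]])).as_rotvec(degrees=True)/6).round(2))
    return R
E
python3 - <<'E'
from h import *
print(ray('top',(290+239/4.4,180+62/4.4),.085),ray('top',(290+234/4.4,180+80/4.4),.03))
print(ray('top',(290+440/4.4,180+125/4.4),[.0]),ray('top',(290+515/4.4,180+125/4.4),0))
go(.42,-.33,.235,-13.5)
E
```

```text
[[ 0.57585541 -0.18847935  0.085     ]] [[ 0.57526596 -0.188828    0.03      ]]
[[ 0.55731929 -0.30077056  0.        ]] [[ 0.55796427 -0.3408133   0.        ]]
t 0.1 pos [ 0.2188 -0.6908  0.2305] yaw -72.41 tilt 0.08 gap 1.001 F [-0.6  0.5 -0.3]
units tool xyz [-11.32  -0.17  12.03] world mm [201.2 360.8   4.5]
turn units about tool y -9.82 rotvec to exact [-0.01 -9.82 -0.01]
```

Emit:
jog_arm(fingers=[-1, -1, -1, -1, -1, -1], travel=[[-0.95, 0, 1], [-0.95, 0, 1], [-0.95, 0, 1], [-0.95, 0, 1], [-0.95, 0, 1], [-0.95, 0, 1]], angular=[[0, 0, 0], [0, 0, 0], [0, 0, 0], [0, 0, 0], [0, 0, 0], [0, 0, 0]], newtons=40)

```text
time_s: 0.85
ee_pos: [0.3187, -0.5055, 0.2276]
ee_rot: [0.57, -0.569, 0.421, -0.417]
contact_force: [-0.0, 0.2, -0.1]
finger_gap: 0.999
```

Emit:
jog_arm(fingers=[-1, -1, -1, -1, -1, -1, -1, -1, -1, -1], travel=[[-0.95, 0, 1], [-0.95, 0, 1], [-0.95, 0, 1], [-0.95, 0, 1], [-0.95, 0, 1], [-0.95, 0, 0.3], [-0.9, 0, 0.4], [-0.87, 0, 0.5], [-0.81, 0, 0.6], [-0.74, 0, 0.67]], angular=[[0, 0, 0], [0, 0, 0], [0, 0, 0], [0, 0, 0], [0, 0, 0], [0, -1, 0], [0, -1, 0], [0, -1, 0], [0, -1, 0], [0, -1, 0]])

```text
time_s: 2.1
ee_pos: [0.4059, -0.2186, 0.2269]
ee_rot: [0.663, -0.659, 0.254, -0.248]
contact_force: [0.6, 0.9, -0.2]
finger_gap: 1.004
```

```bash
python3 - <<'E'
from h import *
go(.4845,.0614,.15,-13.5)
E
```

```text
t 2.1 pos [ 0.4059 -0.2186  0.2269] yaw -41.59 tilt 0.55 gap 1.004 F [ 0.6  0.9 -0.2]
units tool xyz [-5.05  3.13 10.46] world mm [ 78.6 280.  -76.9]
turn units about tool y -4.68 rotvec to exact [-0.03 -4.68 -0.09]
```

Emit:
jog_arm(fingers=[-1, -1, -1, -1, -1, -1, -1, -1, -1, -1], travel=[[-0.45, 0, 0.93], [-0.35, 0, 0.97], [-0.25, 0, 1], [-0.14, 0, 1], [-0.03, 0, 1], [0.04, 0, 1], [0.04, 0, 1], [0.04, 0.2, 1], [0.04, 0.3, 1], [0.04, 0.3, 1]], angular=[[0, -1, 0], [0, -1, 0], [0, -1, 0], [0, -1, 0], [0, -0.7, 0], [0, 0, 0], [0, 0, 0], [0, 0, 0], [0, 0, 0], [0, 0, 0]])

```text
time_s: 3.35
ee_pos: [0.4726, 0.0435, 0.2081]
ee_rot: [0.707, -0.701, 0.066, -0.063]
contact_force: [0.5, 0.1, -0.8]
finger_gap: 1.002
```

```bash
python3 - <<'E'
from h import *
go(.4845,.0614,.14,-13.5)
E
```

```text
t 3.35 pos [0.4726 0.0435 0.2081] yaw -10.48 tilt 0.54 gap 1.002 F [ 0.5  0.1 -0.8]
units tool xyz [0.35 2.73 0.77] world mm [ 11.9  17.9 -68.1]
turn units about tool y 0.5 rotvec to exact [-0.07  0.5  -0.06]
```

Emit:
jog_arm(fingers=[-1, -1, -1, -1, -1], travel=[[0.2, 0.5, 0.4], [0.1, 0.7, 0.3], [0, 0.7, 0], [0, 0.7, 0], [0, 0, 0]], angular=[[-0.07, 0.3, -0.06], [0, 0.15, 0], [0, 0, 0], [0, 0, 0], [0, 0, 0]])

```text
time_s: 3.98
ee_pos: [0.4843, 0.0689, 0.1407]
ee_rot: [0.704, -0.702, 0.074, -0.074]
contact_force: [-0.1, 0.3, -0.3]
finger_gap: 1.0
```

```bash
python3 - <<'E'
from h import *
go(.4845,.0614,.059,-13.5)
for n in("side","top"):
    im=env.grab_frame(n); cv2.imwrite(f"pics/{n}1.png",im[:,:,::-1])
a=cv2.imread('pics/top1.png')[150:300,160:300];b=cv2.imread('pics/side1.png')[230:410,160:360]
cv2.imwrite('pics/c1.png',np.hstack([cv2.resize(a,(400,428)),cv2.resize(b,(400,428))]))
E
```

```text
t 3.98 pos [0.4843 0.0689 0.1407] yaw -11.95 tilt 0.14 gap 1.0 F [-0.1  0.3 -0.3]
units tool xyz [ 0.07  3.27 -0.3 ] world mm [  0.2  -7.5 -81.7]
turn units about tool y 0.26 rotvec to exact [-0.02  0.26 -0.  ]
```

View pics/c1.png

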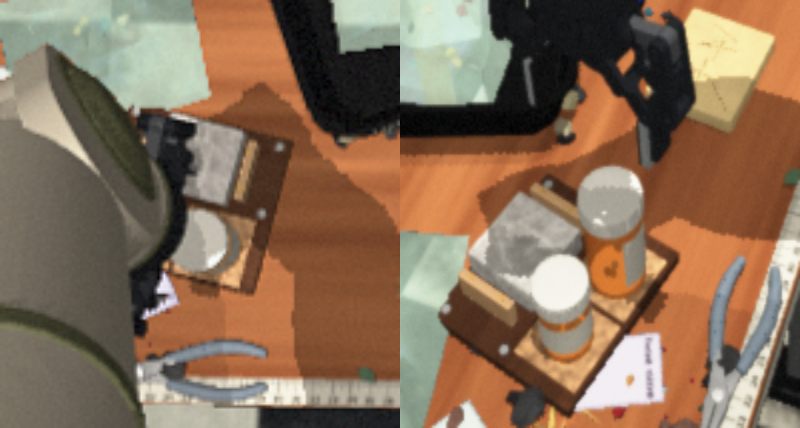

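```bash
python3 - <<'E'
from h import *
s,p,R=state()
for g in(-.0425,-.057,.0425,.057):
    q=p+R@np.array([g,-.013,0]); print(g,q.round(3),proj('top',q),proj('side',q))
E
```

```text
-0.0425 [0.443 0.078 0.155] [[213.00064679 251.69591778]] [[283.95890385 293.79725488]]
-0.057 [0.429 0.081 0.155] [[211.25995327 258.73169993]] [[293.02911289 298.00121447]]
0.0425 [0.527 0.06  0.155] [[223.12710907 210.76534508]] [[233.36767371 270.34867872]]
0.057 [0.541 0.057 0.155] [[224.84144144 203.83611318]] [[225.15306851 266.54128374]]
```

View pics/top1.png

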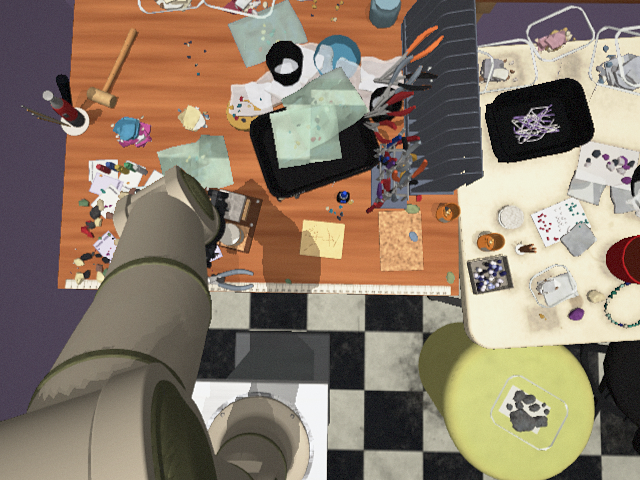

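View pics/side1.png

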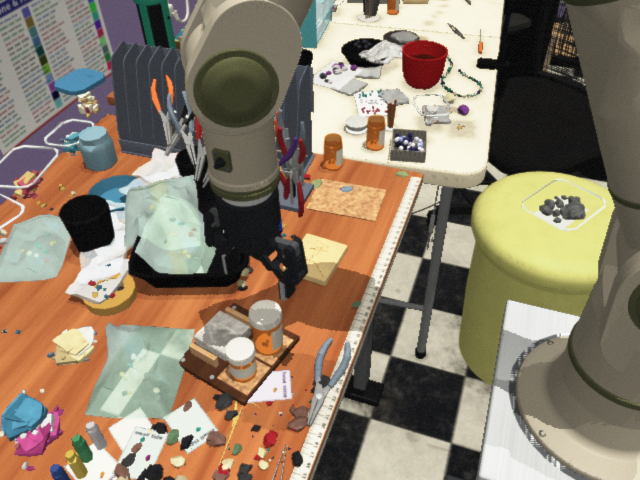

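Emit:
jog_arm(fingers=[-1, -1, -1, -1, -1, -1], travel=[[0.07, 0, -0.3], [0, 0.9, 0], [0, 0.9, 0], [0, 0.8, 0], [0, 0, 0], [0, 0, 0]], angular=[[0, 0.26, 0], [0, 0, 0], [0, 0, 0], [0, 0, 0], [0, 0, 0], [0, 0, 0]])

```text
time_s: 4.82
ee_pos: [0.4886, 0.0585, 0.0799]
ee_rot: [0.703, -0.7, 0.083, -0.09]
contact_force: [0.5, -0.6, -0.0]
finger_gap: 0.999
```

```bash
python3 - <<'E'
from h import *
go(.4845,.0614,.059,-13.5)
E
```

```text
t 4.83 pos [0.4886 0.0585 0.0799] yaw -14.02 tilt 0.63 gap 0.999 F [ 0.5 -0.6 -0. ]
units tool xyz [-0.2   0.83  0.07] world mm [ -4.1   2.9 -20.9]
turn units about tool y -0.09 rotvec to exact [-0.05 -0.09  0.09]
```

Emit:
jog_arm(fingers=[-1, -1, -1, -1], travel=[[-0.2, 0.4, 0.07], [0, 0.45, 0], [0, 0, 0], [0, 0, 0]], angular=[[-0.05, -0.09, 0.09], [0, 0, 0], [0, 0, 0], [0, 0, 0]])

```text
time_s: 5.32
ee_pos: [0.4849, 0.0615, 0.0586]
ee_rot: [0.702, -0.702, 0.082, -0.084]
contact_force: [-0.6, 0.2, 0.7]
finger_gap: 0.999
```

```bash
python3 - <<'E'
from h import *
go(.4845,.0614,.059,-13.5)
E
```

```text
t 5.33 pos [0.4849 0.0615 0.0586] yaw -13.48 tilt 0.11 gap 0.999 F [-0.6  0.2  0.7]
units tool xyz [-0.01 -0.01 -0.01] world mm [-0.4 -0.1  0.4]
turn units about tool y 0.0 rotvec to exact [-0.01  0.    0.02]
```

Now close on the cap.

Emit:
jog_arm(fingers=[1, 1, 1, 1, 1, 1, 1, 1], travel=[[0, 0, 0], [0, 0, 0], [0, 0, 0], [0, 0, 0], [0, 0, 0], [0, 0, 0], [0, 0, 0], [0, 0, 0]], angular=[[0, 0, 0], [0, 0, 0], [0, 0, 0], [0, 0, 0], [0, 0, 0], [0, 0, 0], [0, 0, 0], [0, 0, 0]], newtons=25)

```text
time_s: 6.32
ee_pos: [0.485, 0.0615, 0.0591]
ee_rot: [0.702, -0.702, 0.082, -0.084]
contact_force: [0.0, 0.1, -0.2]
finger_gap: 0.536
```

```bash
python3 - <<'E'
from h import *
go(.4845,.0614,.12,-13.5)
E
```

```text
t 6.33 pos [0.485  0.0615 0.0591] yaw -13.49 tilt 0.14 gap 0.536 F [ 0.   0.1 -0.2]
units tool xyz [-0.01 -2.44 -0.01] world mm [-0.5 -0.1 60.9]
turn units about tool y 0.0 rotvec to exact [-0.01  0.    0.02]
```

Emit:
jog_arm(fingers=[1, 1, 1, 1, 1, 1, 1, 1, 1, 1], travel=[[0, -0.5, 0], [0, -0.8, 0], [0, -0.8, 0], [0, -0.5, -0.4], [0.1, 0, -0.8], [0.16, 0, -1], [0.16, 0, -1], [0.16, 0, -1], [0.16, 0, -1], [0.16, 0, -1]], angular=[[0, 0, 0], [0, 0, 0], [0, 0, 0], [0, 0, 0], [0, 0, 0], [0, 0, 0], [0, 0, 0], [0, 0, 0], [0, 0, 0], [0, 0, 0]])

```text
time_s: 7.58
ee_pos: [0.4681, -0.1018, 0.131]
ee_rot: [-0.702, 0.703, -0.081, 0.084]
contact_force: [0.4, 0.3, -0.8]
finger_gap: 0.543
```

```bash
python3 - <<'E'
from h import *
go(.455,-.36,.12,-13.5)
E
```

```text
t 7.58 pos [ 0.4681 -0.1018  0.131 ] yaw -13.39 tilt 0.21 gap 0.543 F [ 0.4  0.3 -0.8]
units tool xyz [  1.88   0.45 -10.17] world mm [ -13.1 -258.2  -11. ]
turn units about tool y 0.02 rotvec to exact [0.01 0.02 0.03]
```

Emit:
jog_arm(fingers=[1, 1, 1, 1, 1, 1, 1, 1, 1, 1], travel=[[0.2, 0, -1], [0.2, 0, -1], [0.2, 0, -1], [0.2, 0, -1], [0.2, 0, -1], [0.2, 0, -1], [0.2, 0, -1], [0.2, 0, -0.8], [0.2, 0.4, -0.6], [0, 0, 0]], angular=[[0, 0, 0], [0, 0, 0], [0, 0, 0], [0, 0, 0], [0, 0, 0], [0, 0, 0], [0, 0, 0], [0, 0, 0], [0, 0, 0], [0, 0, 0]])

```text
time_s: 8.82
ee_pos: [0.4536, -0.3318, 0.1238]
ee_rot: [-0.7, 0.703, -0.086, 0.086]
contact_force: [-1.5, 0.2, -0.6]
finger_gap: 0.541
```

```bash
python3 - <<'E'
from h import *
go(.455,-.36,.053,-13.5)
im=env.grab_frame('side'); cv2.imwrite("pics/s2.png",im[:,:,::-1])
E
```

```text
t 8.82 pos [ 0.4536 -0.3318  0.1238] yaw -13.94 tilt 0.25 gap 0.541 F [-1.5  0.2 -0.6]
units tool xyz [ 0.33  2.84 -1.07] world mm [  1.4 -28.2 -70.8]
turn units about tool y -0.07 rotvec to exact [ 0.04 -0.07 -0.  ]
```

View pics/s2.png

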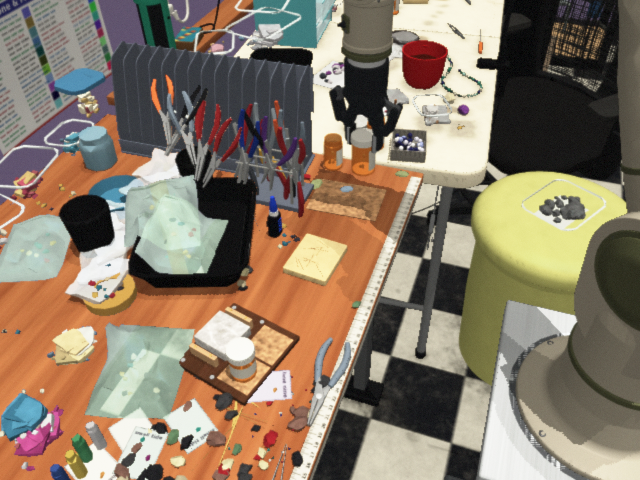

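Emit:
jog_arm(fingers=[1, 1, 1, 1, 1, 1, 1, 1], travel=[[0.1, 0, -0.4], [0.13, 0.3, -0.4], [0.1, 0.7, -0.27], [0, 0.7, 0], [0, 0.5, 0], [0, 0.2, 0], [0, 0, 0], [0, 0, 0]], angular=[[0.04, -0.07, 0], [0, 0, 0], [0, 0, 0], [0, 0, 0], [0, 0, 0], [0, 0, 0], [0, 0, 0], [0, 0, 0]])

```text
time_s: 9.88
ee_pos: [0.4561, -0.3574, 0.0591]
ee_rot: [0.703, -0.702, 0.082, -0.081]
contact_force: [0.4, -0.6, -0.6]
finger_gap: 0.542
```

```bash
python3 - <<'E'
from h import *
go(.455,-.36,.0523,-13.5)
E
```

```text
t 9.88 pos [ 0.4561 -0.3574  0.0591] yaw -13.17 tilt 0.16 gap 0.542 F [ 0.4 -0.6 -0.6]
units tool xyz [-0.02  0.27 -0.11] world mm [-1.1 -2.6 -6.8]
turn units about tool y 0.05 rotvec to exact [-0.02  0.05 -0.02]
```

Emit:
jog_arm(fingers=[1, 1, 1, 1], travel=[[0, 0.13, -0.1], [0, 0.12, 0], [0, 0, 0], [0, 0, 0]], angular=[[-0.02, 0, -0.02], [0, 0, 0], [0, 0, 0], [0, 0, 0]])

```text
time_s: 10.38
ee_pos: [0.456, -0.3605, 0.0535]
ee_rot: [-0.702, 0.703, -0.08, 0.082]
contact_force: [0.1, -0.6, -0.4]
finger_gap: 0.539
```

```bash
python3 - <<'E'
from h import *
go(.455,-.36,.0523,-13.5)
E
```

```text
t 10.38 pos [ 0.456  -0.3605  0.0535] yaw -13.19 tilt 0.14 gap 0.539 F [ 0.1 -0.6 -0.4]
units tool xyz [-0.04  0.05  0.01] world mm [-1.   0.5 -1.2]
turn units about tool y 0.05 rotvec to exact [0.01 0.05 0.02]
```

Nudge down 1 mm, then release and lift.

Emit:
jog_arm(fingers=[1, 1, -1, -1, -1, -1, -1], travel=[[0, 0.06, 0], [0, 0, 0], [0, 0, 0], [0, 0, 0], [0, 0, 0], [0, 0, 0], [0, 0, 0]], angular=[[0, 0, 0], [0, 0, 0], [0, 0, 0], [0, 0, 0], [0, 0, 0], [0, 0, 0], [0, 0, 0]])

```text
time_s: 11.25
ee_pos: [0.4562, -0.3605, 0.0522]
ee_rot: [-0.702, 0.703, -0.08, 0.082]
contact_force: [0.0, 0.8, -0.4]
finger_gap: 1.004
```

Emit:
jog_arm(fingers=[-1, -1, -1, -1, -1, -1, -1, -1, -1, -1], travel=[[0, -0.6, 0], [0, -0.9, 0], [0, -0.9, 0], [0, -0.9, 0], [-0.1, -0.4, 0.5], [-0.2, 0, 1], [-0.2, 0, 1], [-0.2, 0, 1], [-0.2, 0, 1], [-0.2, 0, 1]], angular=[[0, 0, 0], [0, 0, 0], [0, 0, 0], [0, 0, 0], [0, 0, 0], [0, 0, 0], [0, 0, 0], [0, 0, 0], [0, 0, 0], [0, 0, 0]])

```text
time_s: 12.5
ee_pos: [0.4596, -0.2132, 0.1524]
ee_rot: [-0.702, 0.703, -0.08, 0.083]
contact_force: [0.5, 0.7, -0.3]
finger_gap: 0.999
```

```bash
python3 - <<'E'
from h import *
go(.4993,.1193,.12,-13.5)
im=env.grab_frame('side'); cv2.imwrite("pics/s3.png",im[:,:,::-1])
E
```

```text
t 12.5 pos [ 0.4596 -0.2132  0.1524] yaw -13.26 tilt 0.28 gap 0.999 F [ 0.5  0.7 -0.3]
units tool xyz [-1.51  1.27 13.31] world mm [ 39.7 332.5 -32.4]
turn units about tool y 0.04 rotvec to exact [0.01 0.04 0.04]
```

View pics/s3.png

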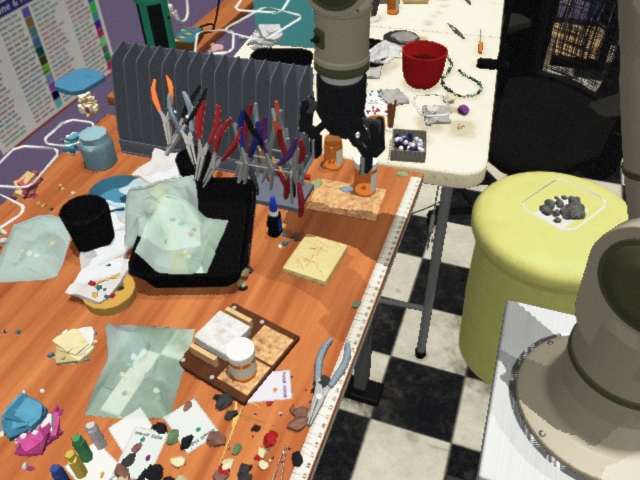

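Emit:
jog_arm(fingers=[-1, -1, -1, -1, -1, -1, -1, -1, -1, -1], travel=[[-0.1, 0, 1], [-0.1, 0, 1], [-0.1, 0, 1], [-0.1, 0, 1], [-0.1, 0, 1], [-0.1, 0, 1], [-0.1, 0, 1], [-0.1, 0, 1], [-0.1, 0, 1], [-0.1, 0, 1]], angular=[[0, 0, 0], [0, 0, 0], [0, 0, 0], [0, 0, 0], [0, 0, 0], [0, 0, 0], [0, 0, 0], [0, 0, 0], [0, 0, 0], [0, 0, 0]])

```text
time_s: 13.8
ee_pos: [0.4865, 0.0538, 0.1544]
ee_rot: [0.703, -0.702, 0.078, -0.079]
contact_force: [-0.1, -0.1, -0.5]
finger_gap: 0.998
```

```bash
python3 - <<'E'
from h import *
go(.4993,.1193,.12,-13.5)
E
```

```text
t 13.8 pos [0.4865 0.0538 0.1544] yaw -12.74 tilt 0.13 gap 0.998 F [-0.1 -0.1 -0.5]
units tool xyz [-0.08  1.38  2.67] world mm [ 12.8  65.5 -34.4]
turn units about tool y 0.13 rotvec to exact [-0.01  0.13  0.02]
```

Emit:
jog_arm(fingers=[-1, -1, -1, -1, -1, -1, -1], travel=[[0, 0, 0.9], [0, 0.3, 0.8], [0, 0.5, 0.4], [0, 0.5, 0.2], [0, 0.3, 0], [0, 0, 0], [0, 0, 0]], angular=[[0, 0.1, 0], [0, 0, 0], [0, 0, 0], [0, 0, 0], [0, 0, 0], [0, 0, 0], [0, 0, 0]])

```text
time_s: 14.68
ee_pos: [0.4968, 0.1134, 0.1124]
ee_rot: [-0.702, 0.702, -0.081, 0.081]
contact_force: [0.5, -0.0, 0.9]
finger_gap: 1.003
```

```bash
python3 - <<'E'
from h import *
go(.4993,.1193,.042,-13.5)
E
```

```text
t 14.68 pos [0.4968 0.1134 0.1124] yaw -13.15 tilt 0.01 gap 1.003 F [ 0.5 -0.   0.9]
units tool xyz [0.04 2.82 0.25] world mm [  2.5   5.9 -70.4]
turn units about tool y 0.06 rotvec to exact [ 0.    0.06 -0.  ]
```

Emit:
jog_arm(fingers=[-1, -1, -1, -1, -1, -1, -1], travel=[[0.04, 0, 0.25], [0, 0.6, 0], [0, 0.8, 0], [0, 0.7, 0], [0, 0.5, 0], [0, 0, 0], [0, 0, 0]], angular=[[0, 0.05, 0], [0, 0, 0], [0, 0, 0], [0, 0, 0], [0, 0, 0], [0, 0, 0], [0, 0, 0]])

```text
time_s: 15.55
ee_pos: [0.5, 0.1191, 0.044]
ee_rot: [0.702, -0.702, 0.083, -0.084]
contact_force: [0.6, 0.1, -0.4]
finger_gap: 1.002
```

```bash
python3 - <<'E'
from h import *
go(.4993,.1193,.042,-13.5)
E
```

```text
t 15.55 pos [0.5    0.1191 0.044 ] yaw -13.55 tilt 0.08 gap 1.002 F [ 0.6  0.1 -0.4]
units tool xyz [-0.03  0.08  0.  ] world mm [-0.7  0.2 -2. ]
turn units about tool y -0.01 rotvec to exact [-0.   -0.01  0.01]
```

Emit:
jog_arm(fingers=[-1, 1, 1, 1, 1, 1, 1, 1, 1], travel=[[0, 0.08, 0], [0, 0, 0], [0, 0, 0], [0, 0, 0], [0, 0, 0], [0, 0, 0], [0, 0, 0], [0, 0, 0], [0, 0, 0]], angular=[[0, 0, 0], [0, 0, 0], [0, 0, 0], [0, 0, 0], [0, 0, 0], [0, 0, 0], [0, 0, 0], [0, 0, 0], [0, 0, 0]], newtons=25)

```text
time_s: 16.68
ee_pos: [0.5008, 0.1191, 0.0434]
ee_rot: [0.703, -0.702, 0.082, -0.085]
contact_force: [0.7, 0.1, 0.6]
finger_gap: 0.465
```

Emit:
jog_arm(fingers=[1, 1, 1, 1, 1, 1, 1, 1, 1, 1], travel=[[0, -0.5, 0], [0, -0.8, 0], [0, -0.8, 0], [0, -0.5, -0.4], [0.1, 0, -0.8], [0.16, 0, -1], [0.16, 0, -1], [0.16, 0, -1], [0.16, 0, -1], [0.16, 0, -1]], angular=[[0, 0, 0], [0, 0, 0], [0, 0, 0], [0, 0, 0], [0, 0, 0], [0, 0, 0], [0, 0, 0], [0, 0, 0], [0, 0, 0], [0, 0, 0]])

```text
time_s: 17.92
ee_pos: [0.4836, -0.0443, 0.115]
ee_rot: [-0.702, 0.702, -0.081, 0.085]
contact_force: [0.9, -0.1, -0.3]
finger_gap: 0.465
```

```bash
python3 - <<'E'
from h import *
go(.455,-.295,.1,-13.5)
E
```

```text
t 17.93 pos [ 0.4836 -0.0443  0.115 ] yaw -13.49 tilt 0.27 gap 0.465 F [ 0.9 -0.1 -0.3]
units tool xyz [  1.23   0.6  -10.02] world mm [ -28.6 -250.7  -15. ]
turn units about tool y 0.0 rotvec to exact [-0.    0.    0.05]
```

Emit:
jog_arm(fingers=[1, 1, 1, 1, 1, 1, 1, 1, 1, 1], travel=[[0.13, 0, -1], [0.13, 0, -1], [0.13, 0, -1], [0.13, 0, -1], [0.13, 0, -1], [0.13, 0, -1], [0.13, 0, -1], [0.13, 0.2, -0.8], [0.1, 0.4, -0.6], [0.1, 0.4, -0.4]], angular=[[0, 0, 0], [0, 0, 0], [0, 0, 0], [0, 0, 0], [0, 0, 0], [0, 0, 0], [0, 0, 0], [0, 0, 0], [0, 0, 0], [0, 0, 0]])

```text
time_s: 19.18
ee_pos: [0.4536, -0.2807, 0.0932]
ee_rot: [-0.7, 0.704, -0.085, 0.087]
contact_force: [0.4, -0.3, 0.3]
finger_gap: 0.463
```

```bash
python3 - <<'E'
from h import *
go(.455,-.295,.0366,-13.5)
E
```

```text
t 19.18 pos [ 0.4536 -0.2807  0.0932] yaw -13.95 tilt 0.32 gap 0.463 F [ 0.4 -0.3  0.3]
units tool xyz [ 0.18  2.27 -0.53] world mm [  1.4 -14.3 -56.6]
turn units about tool y -0.08 rotvec to exact [ 0.04 -0.08  0.03]
```

Emit:
jog_arm(fingers=[1, 1, 1, 1, 1, 1, 1], travel=[[0.1, 0, -0.3], [0.05, 0.6, -0.15], [0, 0.6, 0], [0, 0.5, 0], [0, 0.2, 0], [0, 0, 0], [0, 0, 0]], angular=[[0.04, -0.08, 0.03], [0, 0, 0], [0, 0, 0], [0, 0, 0], [0, 0, 0], [0, 0, 0], [0, 0, 0]])

```text
time_s: 20.05
ee_pos: [0.4547, -0.2907, 0.0409]
ee_rot: [0.703, -0.702, 0.082, -0.081]
contact_force: [-0.7, -0.3, -0.8]
finger_gap: 0.461
```

```bash
python3 - <<'E'
from h import *
go(.455,-.295,.0366,-13.5)
E
```

```text
t 20.05 pos [ 0.4547 -0.2907  0.0409] yaw -13.24 tilt 0.19 gap 0.461 F [-0.7 -0.3 -0.8]
units tool xyz [ 0.05  0.17 -0.17] world mm [ 0.3 -4.3 -4.3]
turn units about tool y 0.04 rotvec to exact [-0.02  0.04 -0.02]
```

Emit:
jog_arm(fingers=[1, 1, 1, 1], travel=[[0.05, 0.1, -0.17], [0, 0.07, 0], [0, 0, 0], [0, 0, 0]], angular=[[-0.02, 0, -0.02], [0, 0, 0], [0, 0, 0], [0, 0, 0]])

```text
time_s: 20.55
ee_pos: [0.4554, -0.296, 0.0374]
ee_rot: [-0.702, 0.703, -0.081, 0.082]
contact_force: [-1.2, -0.4, -0.8]
finger_gap: 0.464
```

```bash
python3 - <<'E'
from h import *
go(.455,-.295,.0366,-13.5)
E
```

```text
t 20.55 pos [ 0.4554 -0.296   0.0374] yaw -13.28 tilt 0.1 gap 0.464 F [-1.2 -0.4 -0.8]
units tool xyz [-0.02  0.03  0.03] world mm [-0.4  1.  -0.8]
turn units about tool y 0.04 rotvec to exact [0.01 0.04 0.01]
```

Emit:
jog_arm(fingers=[1, 1, -1, -1, -1, -1, -1, -1], travel=[[0, 0.03, 0], [0, 0, 0], [0, 0, 0], [0, 0, 0], [0, 0, 0], [0, 0, 0], [0, 0, 0], [0, 0, 0]], angular=[[0, 0, 0], [0, 0, 0], [0, 0, 0], [0, 0, 0], [0, 0, 0], [0, 0, 0], [0, 0, 0], [0, 0, 0]])

```text
time_s: 21.55
ee_pos: [0.4555, -0.296, 0.0368]
ee_rot: [-0.702, 0.703, -0.081, 0.082]
contact_force: [0.0, 0.1, 1.0]
finger_gap: 1.002
```

Emit:
jog_arm(fingers=[-1, -1, -1, -1, -1, -1, -1, -1, -1, -1], travel=[[0, -0.6, 0], [0, -0.9, 0], [0, -0.9, 0], [0, -0.9, 0], [0, -0.4, 0.6], [0, 0, 1], [0, 0, 1], [0, 0, 1], [0, 0, 1], [0, 0, 1]], angular=[[0, 0, 0], [0, 0, 0], [0, 0, 0], [0, 0, 0], [0, 0, 0], [0, 0, 0], [0, 0, 0], [0, 0, 0], [0, 0, 0], [0, 0, 0]])

```text
time_s: 22.8
ee_pos: [0.4879, -0.1518, 0.1372]
ee_rot: [-0.702, 0.703, -0.081, 0.083]
contact_force: [-0.5, -0.3, 0.2]
finger_gap: 0.998
```

```bash
python3 - <<'E'
from h import *
go(.5555,.0743,.1,-13.3)
im=env.grab_frame('side'); cv2.imwrite("pics/s4.png",im[:,:,::-1])
im=env.grab_frame('top'); cv2.imwrite("pics/t4.png",im[:,:,::-1])
a=im[140:320,170:470,::-1];b=cv2.imread('pics/s4.png')[100:400,160:440]
cv2.imwrite('pics/c4.png',np.hstack([cv2.resize(a,(480,288)),cv2.resize(b,(312,336))[:288]]))
E
```

```text
t 22.8 pos [ 0.4879 -0.1518  0.1372] yaw -13.33 tilt 0.21 gap 0.998 F [-0.5 -0.3  0.2]
units tool xyz [0.54 1.48 9.43] world mm [ 67.6 226.1 -37.2]
turn units about tool y -0.0 rotvec to exact [ 0.01 -0.    0.03]
```

View pics/c4.png

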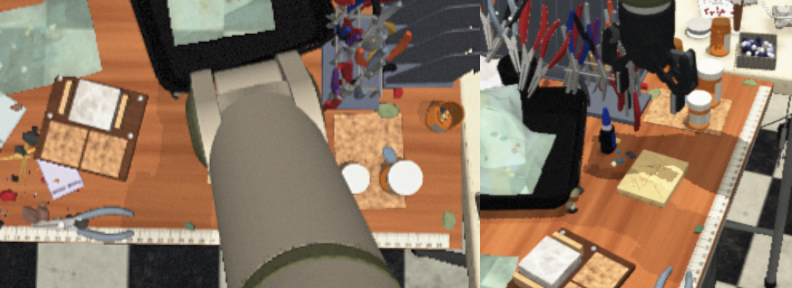

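```bash
python3 - <<'E'
from h import *
im=cv2.imread('pics/t4.png');h=cv2.cvtColor(im,cv2.COLOR_BGR2HSV)
m=((h[...,2]>225)&(h[...,1]<25)).astype(np.uint8)
N,L,S,C=cv2.connectedComponentsWithStats(m)
for i in range(1,N):
    x,y,w,hh,a=S[i]
    if 100<a<2500 and 200<y<270 and 370<x<450: print(S[i],C[i],ray('top',C[i],.081)[0].round(4),ray('top',C[i],.061)[0].round(4))
m=((h[...,2]>150)&(h[...,1]<40)).astype(np.uint8)
m2=np.zeros_like(m);m2[188:224,208:252]=m[188:224,208:252]
c=max(cv2.findContours(m2,0,2)[0],key=cv2.contourArea);r=cv2.minAreaRect(c);w=ray('top',cv2.boxPoints(r),.03);print(r,w.mean(0),np.degrees(np.arctan2(*(w[1]-w[0])[1::-1])),np.linalg.norm(w[1]-w[0]))
E
```

```text
[413 241  21  21 348] [422.97701149 250.75      ] [ 0.4556 -0.36    0.081 ] [ 0.4564 -0.3645  0.061 ]
[384 243  17  18 222] [392.45495495 250.89189189] [ 0.4542 -0.2942  0.081 ] [ 0.455  -0.2974  0.061 ]
((228.632080078125, 205.0377197265625), (26.235864639282227, 26.922666549682617), 15.94539737701416) [0.55526003 0.07420173 0.03      ] -13.973774133863824 0.062164782439261365
```

Emit:
jog_arm(fingers=[-1, -1, -1, -1, -1, -1, -1, -1, -1, -1], travel=[[0.06, 0, 1], [0.06, 0, 1], [0.06, 0, 1], [0.06, 0, 1], [0.06, 0, 1], [0.06, 0, 1], [0.06, 0, 1], [0.06, 0, 1], [0, 0, 0.5], [0, 0, 0]], angular=[[0, 0, 0], [0, 0, 0], [0, 0, 0], [0, 0, 0], [0, 0, 0], [0, 0, 0], [0, 0, 0], [0, 0, 0], [0, 0, 0], [0, 0, 0]])

```text
time_s: 24.15
ee_pos: [0.5464, 0.0622, 0.1379]
ee_rot: [-0.702, 0.703, -0.08, 0.081]
contact_force: [0.1, 0.7, 0.2]
finger_gap: 1.001
```

```bash
python3 - <<'E'
from h import *
go(.5554,.0743,.06,-13.6)
E
```

```text
t 24.15 pos [0.5464 0.0622 0.1379] yaw -13.05 tilt 0.09 gap 1.001 F [0.1 0.7 0.2]
units tool xyz [0.24 3.12 0.56] world mm [  9.   12.1 -77.9]
turn units about tool y 0.09 rotvec to exact [0.01 0.09 0.01]
```

Emit:
jog_arm(fingers=[-1, -1, -1, -1, -1, -1, -1, -1], travel=[[0.12, 0, 0.3], [0.1, 0.2, 0.2], [0, 0.7, 0], [0, 0.8, 0], [0, 0.7, 0], [0, 0.4, 0], [0, 0, 0], [0, 0, 0]], angular=[[0.01, 0.09, 0.01], [0, 0, 0], [0, 0, 0], [0, 0, 0], [0, 0, 0], [0, 0, 0], [0, 0, 0], [0, 0, 0]])

```text
time_s: 25.15
ee_pos: [0.5534, 0.0691, 0.0616]
ee_rot: [-0.701, 0.703, -0.087, 0.084]
contact_force: [1.0, -0.6, 0.8]
finger_gap: 0.998
```

```bash
python3 - <<'E'
from h import *
go(.5554,.0743,.011,-13.6)
im=env.grab_frame('side'); cv2.imwrite("pics/s5.png",cv2.resize(im[230:400,140:340,::-1],None,fx=3.5,fy=3.5))
E
```

```text
t 25.15 pos [0.5534 0.0691 0.0616] yaw -13.89 tilt 0.29 gap 0.998 F [ 1.  -0.6  0.8]
units tool xyz [0.04 2.02 0.23] world mm [  2.    5.2 -50.6]
turn units about tool y -0.05 rotvec to exact [ 0.03 -0.05 -0.03]
```

View pics/s5.png

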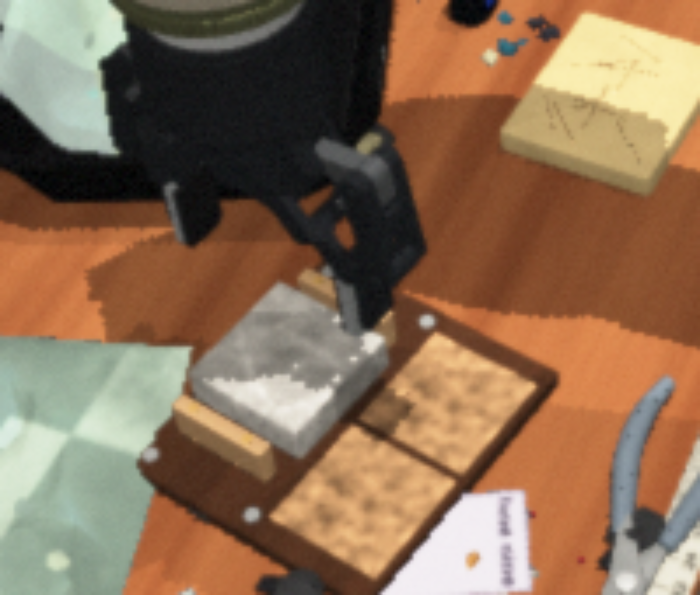

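```bash
python3 - <<'E'
from h import *
s,p,R=state()
for g in(-.0425,-.057):
  for b in(0,-.013): print(g,b,(proj('side',p+R@np.array([g,b,0]))-[140,230])*3.5)
E
```

```text
-0.0425 0 [[363.69045572 335.65857867]]
-0.0425 -0.013 [[360.23415598 315.84780271]]
-0.057 0 [[390.81523913 350.40418241]]
-0.057 -0.013 [[387.6182181  330.60514285]]
```

Emit:
jog_arm(fingers=[-1, -1, -1, -1, -1], travel=[[0.06, 0, 0.25], [0, 0.3, 0], [0, 0.3, 0], [0, 0, 0], [0, 0, 0]], angular=[[0.03, -0.05, -0.03], [0, 0, 0], [0, 0, 0], [0, 0, 0], [0, 0, 0]])

```text
time_s: 25.82
ee_pos: [0.5572, 0.0754, 0.0466]
ee_rot: [0.702, -0.702, 0.083, -0.084]
contact_force: [-0.1, -0.3, 0.5]
finger_gap: 1.001
```

```bash
python3 - <<'E'
from h import *
go(.5554,.0743,.011,-13.6)
E
```

```text
t 25.82 pos [0.5572 0.0754 0.0466] yaw -13.57 tilt 0.12 gap 1.001 F [-0.1 -0.3  0.5]
units tool xyz [-0.06  1.42 -0.06] world mm [ -1.8  -1.1 -35.6]
turn units about tool y 0.0 rotvec to exact [-0.01  0.    0.02]
```

Emit:
jog_arm(fingers=[-1, -1, -1, -1, -1, -1], travel=[[-0.06, 0.3, -0.04], [0, 0.5, 0], [0, 0.4, 0], [0, 0.15, 0], [0, 0, 0], [0, 0, 0]], angular=[[0, 0, 0.02], [0, 0, 0], [0, 0, 0], [0, 0, 0], [0, 0, 0], [0, 0, 0]])

```text
time_s: 26.58
ee_pos: [0.5552, 0.0747, 0.01]
ee_rot: [0.702, -0.702, 0.084, -0.083]
contact_force: [-0.3, 0.3, 0.1]
finger_gap: 1.002
```

```bash
python3 - <<'E'
from h import *
go(.5554,.0743,.010,-13.6)
im=env.grab_frame('side'); cv2.imwrite("pics/s6.png",cv2.resize(im[230:400,140:340,::-1],None,fx=3.5,fy=3.5))
E
```

```text
t 26.57 pos [0.5552 0.0747 0.01  ] yaw -13.58 tilt 0.06 gap 1.002 F [-0.3  0.3  0.1]
units tool xyz [ 0.01  0.   -0.01] world mm [ 0.2 -0.4 -0. ]
turn units about tool y 0.0 rotvec to exact [-0.    0.   -0.01]
```

View pics/s6.png

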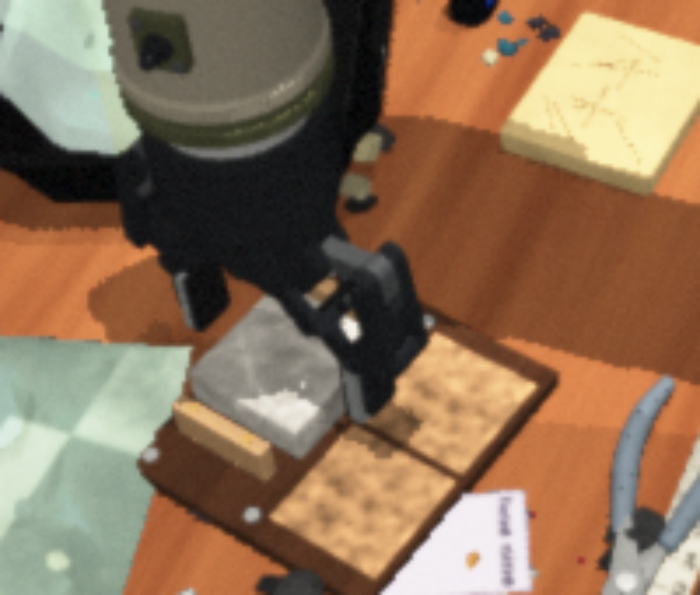

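Emit:
jog_arm(fingers=[-1, -1, 1, 1, 1, 1, 1, 1, 1], travel=[[0, 0.1, 0], [0, 0, 0], [0, 0, 0], [0, 0, 0], [0, 0, 0], [0, 0, 0], [0, 0, 0], [0, 0, 0], [0, 0, 0]], angular=[[0, 0, 0], [0, 0, 0], [0, 0, 0], [0, 0, 0], [0, 0, 0], [0, 0, 0], [0, 0, 0], [0, 0, 0], [0, 0, 0]], newtons=80)

```text
time_s: 27.75
ee_pos: [0.5552, 0.0746, 0.0086]
ee_rot: [0.702, -0.702, 0.084, -0.084]
contact_force: [-0.6, 0.7, 1.8]
finger_gap: 0.706
```

```bash
python3 - <<'E'
from h import *
go(.5554,.0743,.08,-13.6)
E
```

```text
t 27.75 pos [0.5552 0.0746 0.0086] yaw -13.59 tilt 0.03 gap 0.706 F [-0.6  0.7  1.8]
units tool xyz [ 0.01 -2.86 -0.01] world mm [ 0.2 -0.3 71.4]
turn units about tool y 0.0 rotvec to exact [-0.  0. -0.]
```

Emit:
jog_arm(fingers=[1, 1, 1, 1, 1, 1, 1], travel=[[0, -0.2, 0], [0, -0.4, 0], [0, -0.6, 0], [0, -0.7, 0], [0, -0.7, 0], [0, -0.3, 0], [0, 0, 0]], angular=[[0, 0, 0], [0, 0, 0], [0, 0, 0], [0, 0, 0], [0, 0, 0], [0, 0, 0], [0, 0, 0]])

```text
time_s: 28.62
ee_pos: [0.5545, 0.0738, 0.0863]
ee_rot: [-0.702, 0.702, -0.084, 0.084]
contact_force: [-0.3, -0.1, -5.1]
finger_gap: 0.708
```

```bash
python3 - <<'E'
from h import *
go(.481,-.1428,.08,-5.1)
im=env.grab_frame('side'); cv2.imwrite("pics/s7.png",cv2.resize(im[200:400,120:360,::-1],None,fx=3,fy=3))
E
```

```text
t 28.62 pos [0.5545 0.0738 0.0863] yaw -13.62 tilt 0.04 gap 0.708 F [-0.3 -0.1 -5.1]
units tool xyz [-0.82  0.26 -9.11] world mm [ -73.5 -216.6   -6.3]
turn units about tool y -1.42 rotvec to exact [ 0.   -1.42 -0.01]
```

View pics/s7.png

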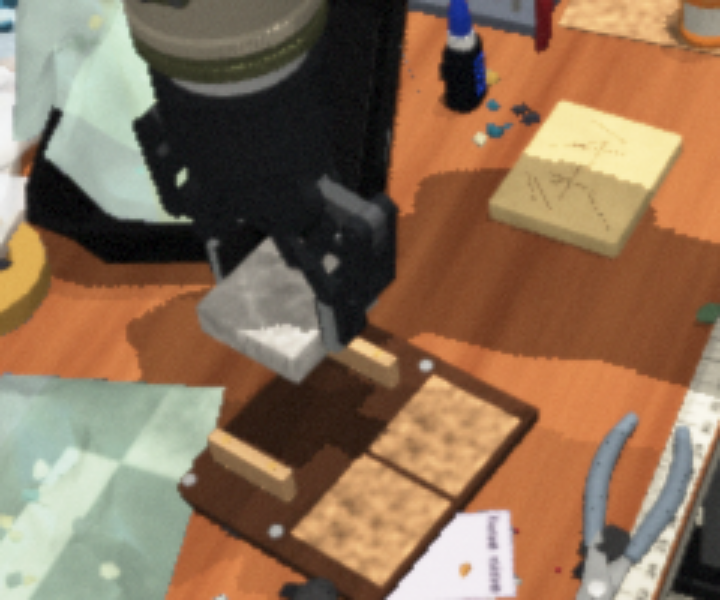

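Emit:
jog_arm(fingers=[1, 1, 1, 1, 1, 1, 1, 1, 1, 1], travel=[[0, 0, -0.5], [-0.1, 0, -0.8], [-0.2, 0, -1], [-0.2, 0, -1], [-0.2, 0, -1], [-0.2, 0, -1], [-0.2, 0, -1], [-0.2, 0, -0.8], [-0.1, 0, -0.5], [0, 0, -0.2]], angular=[[0, -0.4, 0], [0, -0.4, 0], [0, -0.4, 0], [0, 0, 0], [0, 0, 0], [0, 0, 0], [0, 0, 0], [0, 0, 0], [0, 0, 0], [0, 0, 0]])

```text
time_s: 29.92
ee_pos: [0.49, -0.1192, 0.0803]
ee_rot: [0.707, -0.706, 0.04, -0.033]
contact_force: [0.3, 0.2, -5.6]
finger_gap: 0.704
```

```bash
python3 - <<'E'
from h import *
go(.481,-.1428,.04,-5.1)
E
```

```text
t 29.93 pos [ 0.49   -0.1192  0.0803] yaw -5.98 tilt 0.58 gap 0.704 F [ 0.3  0.2 -5.6]
units tool xyz [-0.25  1.62 -0.98] world mm [ -9.  -23.6 -40.3]
turn units about tool y -0.15 rotvec to exact [-0.01 -0.15 -0.1 ]
```

Emit:
jog_arm(fingers=[1, 1, 1, 1, 1, 1, 1, 1], travel=[[-0.15, 0, -0.5], [-0.1, 0, -0.4], [0, 0.4, -0.1], [0, 0.6, 0], [0, 0.5, 0], [0, 0.3, 0], [0, 0, 0], [0, 0, 0]], angular=[[-0.01, -0.1, -0.1], [0, 0, 0], [0, 0, 0], [0, 0, 0], [0, 0, 0], [0, 0, 0], [0, 0, 0], [0, 0, 0]])

```text
time_s: 30.92
ee_pos: [0.4824, -0.1431, 0.0324]
ee_rot: [0.707, -0.706, 0.031, -0.033]
contact_force: [0.2, 1.3, -5.3]
finger_gap: 0.702
```

```bash
python3 - <<'E'
from h import *
go(.481,-.1428,.0120,-5.1)
im=env.grab_frame('side'); cv2.imwrite("pics/s8.png",cv2.resize(im[160:320,220:380,::-1],None,fx=3.7,fy=3.7))
E
```

```text
t 30.93 pos [ 0.4824 -0.1431  0.0324] yaw -5.17 tilt 0.14 gap 0.702 F [ 0.2  1.3 -5.3]
units tool xyz [-0.06  0.81  0.01] world mm [ -1.4   0.3 -20.4]
turn units about tool y -0.01 rotvec to exact [-0.01 -0.01  0.02]
```

View pics/s8.png

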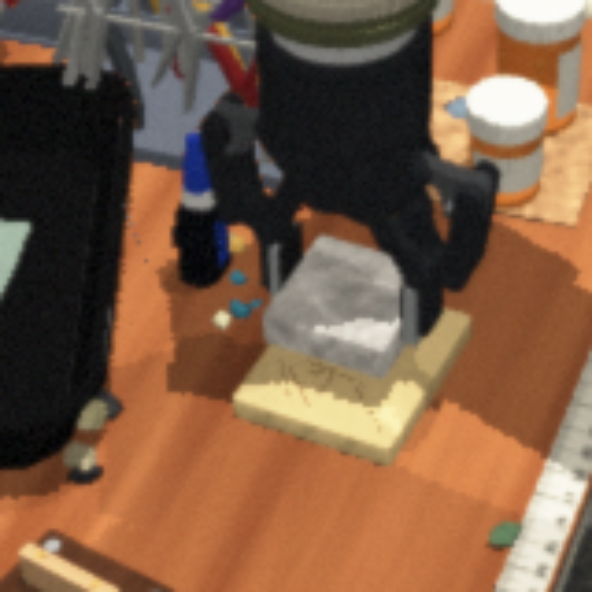

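Emit:
jog_arm(fingers=[1, 1, 1, 1, 1, 1], travel=[[-0.05, 0.25, 0], [0, 0.25, 0], [0, 0.15, 0], [0, 0.08, 0], [0, 0, 0], [0, 0, 0]], angular=[[0, 0, 0.02], [0, 0, 0], [0, 0, 0], [0, 0, 0], [0, 0, 0], [0, 0, 0]])

```text
time_s: 31.72
ee_pos: [0.4816, -0.1432, 0.0135]
ee_rot: [0.707, -0.706, 0.032, -0.033]
contact_force: [-0.1, 0.1, -5.7]
finger_gap: 0.709
```

```bash
python3 - <<'E'
from h import *
go(.481,-.1428,.0118,-5.1)
E
```

```text
t 31.73 pos [ 0.4816 -0.1432  0.0135] yaw -5.19 tilt 0.1 gap 0.709 F [-0.1  0.1 -5.7]
units tool xyz [-0.02  0.07  0.01] world mm [-0.6  0.4 -1.7]
turn units about tool y -0.01 rotvec to exact [-0.01 -0.01  0.01]
```

Emit:
jog_arm(fingers=[1, 1, 1], travel=[[0, 0.09, 0], [0, 0, 0], [0, 0, 0]], angular=[[0, 0, 0], [0, 0, 0], [0, 0, 0]])

```text
time_s: 32.1
ee_pos: [0.4818, -0.1432, 0.0117]
ee_rot: [0.707, -0.706, 0.031, -0.033]
contact_force: [0.3, -0.3, -5.4]
finger_gap: 0.703
```

Emit:
jog_arm(fingers=[1, 1, 1], travel=[[0, 0.06, 0], [0, 0, 0], [0, 0, 0]], angular=[[0, 0, 0], [0, 0, 0], [0, 0, 0]])

```text
time_s: 32.48
ee_pos: [0.482, -0.1433, 0.0119]
ee_rot: [-0.706, 0.707, -0.031, 0.033]
contact_force: [0.7, -0.4, -5.4]
finger_gap: 0.706
```

Emit:
jog_arm(fingers=[1, 1, 1], travel=[[0, 0.1, 0], [0, 0, 0], [0, 0, 0]], angular=[[0, 0, 0], [0, 0, 0], [0, 0, 0]])

```text
time_s: 32.85
ee_pos: [0.4822, -0.1434, 0.0119]
ee_rot: [-0.706, 0.707, -0.03, 0.034]
contact_force: [-0.1, 0.3, -5.7]
finger_gap: 0.704
```

Emit:
jog_arm(fingers=[1], travel=[[0, 0.1, 0]], angular=[[0, 0, 0]])

```text
time_s: 32.98
ee_pos: [0.4822, -0.1435, 0.0113]
ee_rot: [-0.705, 0.708, -0.029, 0.034]
contact_force: [-8.6, 3.3, 80.1]
finger_gap: 0.703
```

```bash
python3 - <<'E'
from h import *
go(.481,-.1428,.0118,-5.1)
s=env.get_state();print(s['torque'],s['contact_force'],np.round(s['joint_torque'],2))
im=env.grab_frame('side'); cv2.imwrite("pics/s9.png",cv2.resize(im[190:300,240:360,::-1],None,fx=5,fy=5))
E
```

```text
t 32.98 pos [ 0.4822 -0.1435  0.0113] yaw -5.16 tilt 0.47 gap 0.703 F [-8.6  3.3 80.1]
units tool xyz [-0.05 -0.02  0.02] world mm [-1.2  0.7  0.5]
turn units about tool y -0.01 rotvec to exact [ 0.04 -0.01  0.07]
[ 1.14585168  3.81377906 -0.07608385] [-8.60964635  3.25645347 80.10406999] [  1.06 -30.32   1.33  -8.31   0.79  -3.36   0.11]
```

View pics/s9.png

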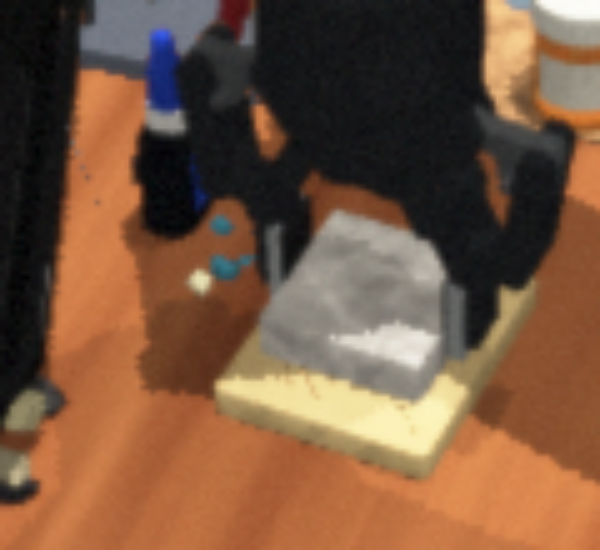

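Emit:
jog_arm(fingers=[1, 1, 1], travel=[[0, -0.02, 0], [0, 0, 0], [0, 0, 0]], angular=[[0, 0, 0.06], [0, 0, 0], [0, 0, 0]])

```text
time_s: 33.4
ee_pos: [0.4824, -0.1436, 0.0116]
ee_rot: [-0.705, 0.708, -0.031, 0.032]
contact_force: [-0.1, -0.6, -1.2]
finger_gap: 0.704
```

Weight now rests on the maple block. Release gently.

Emit:
jog_arm(fingers=[-1, -1, -1, -1, -1, -1], travel=[[0, 0, 0], [0, 0, 0], [0, 0, 0], [0, 0, 0], [0, 0, 0], [0, 0, 0]], angular=[[0, 0, 0], [0, 0, 0], [0, 0, 0], [0, 0, 0], [0, 0, 0], [0, 0, 0]])

```text
time_s: 34.15
ee_pos: [0.4828, -0.1436, 0.0114]
ee_rot: [-0.705, 0.708, -0.031, 0.032]
contact_force: [0.1, -0.1, -0.2]
finger_gap: 0.999
```

Emit:
jog_arm(fingers=[-1, -1, -1, -1, -1, -1, -1, -1, -1, -1], travel=[[0, -0.3, 0], [0, -0.7, 0], [0, -0.9, 0], [0, -0.9, 0], [0, -0.9, 0], [0, -0.8, -0.4], [0, 0, -0.8], [0, 0, -1], [0, 0, -1], [0, 0, -0.8]], angular=[[0, 0, 0], [0, 0, 0], [0, 0, 0], [0, 0, 0], [0, 0, 0], [0, 0, 0], [0, 0.4, 0], [0, 0.4, 0], [0, 0.4, 0], [0, 0, 0]])

```text
time_s: 35.4
ee_pos: [0.4657, -0.2462, 0.1295]
ee_rot: [-0.701, 0.704, -0.079, 0.079]
contact_force: [-0.5, -0.4, -0.6]
finger_gap: 1.002
```

```bash
python3 - <<'E'
from h import *
go(.4555,-.296,.10,-13.3)
for n in ('side','top'):
    im=env.grab_frame(n); cv2.imwrite(f"pics/{n}10.png",im[:,:,::-1])
b=cv2.imread('pics/side10.png')[100:400,160:440];a=cv2.imread('pics/top10.png')[140:320,170:470]
cv2.imwrite('pics/c10.png',np.hstack([cv2.resize(a,(480,288)),cv2.resize(b,(312,336))[:288]]))
E
```

```text
t 35.4 pos [ 0.4657 -0.2462  0.1295] yaw -12.83 tilt 0.28 gap 1.002 F [-0.5 -0.4 -0.6]
units tool xyz [ 0.04  1.19 -2.03] world mm [-10.2 -49.8 -29.5]
turn units about tool y 0.08 rotvec to exact [0.04 0.08 0.01]
```

View pics/c10.png

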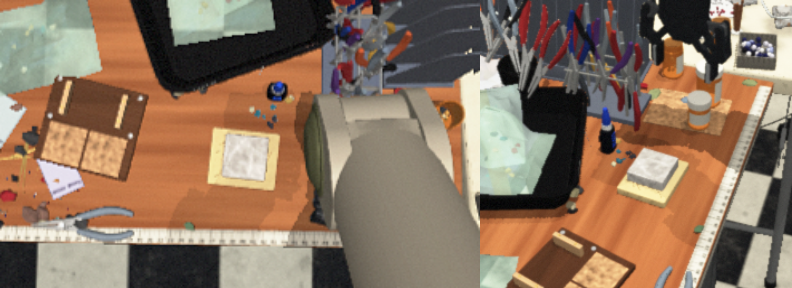

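```bash
python3 - <<'E'
from h import *
im=cv2.imread('pics/top10.png');h=cv2.cvtColor(im,cv2.COLOR_BGR2HSV)
cv2.imwrite('pics/z10.png',cv2.resize(im[205:270,290:355],None,fx=9,fy=9,interpolation=cv2.INTER_CUBIC))
sub=np.zeros(h.shape[:2],np.uint8)
m=((h[...,2]>140)&(h[...,1]<45)).astype(np.uint8);sub[205:270,290:355]=m[205:270,290:355]
c=max(cv2.findContours(sub,0,2)[0],key=cv2.contourArea);r=cv2.minAreaRect(c);w=ray('top',cv2.boxPoints(r),.033);print(r,w.mean(0),[np.linalg.norm(w[i]-w[i-1]).round(4) for i in range(2)])
y=((h[...,2]>170)&(h[...,1]>45)&(h[...,0]>18)&(h[...,0]<35)).astype(np.uint8);sub2=np.zeros_like(sub);sub2[205:270,290:355]=y[205:270,290:355]
c=np.vstack([k for k in cv2.findContours(sub2,0,2)[0] if cv2.contourArea(k)>3]);r=cv2.minAreaRect(c);w=ray('top',cv2.boxPoints(r),.013);print(r,w.mean(0),[np.linalg.norm(w[i]-w[i-1]).round(4) for i in range(2)])
E
```

```text
((322.83697509765625, 237.7986297607422), (26.64227867126465, 26.746965408325195), 6.009006023406982) [ 0.48322186 -0.14357491  0.033     ] [np.float64(0.0605), np.float64(0.061)]
((322.6422119140625, 231.43429565429688), (41.676090240478516, 49.73722457885742), 6.170175075531006) [ 0.49950088 -0.14299539  0.013     ] [np.float64(0.0963), np.float64(0.1159)]
```

View pics/z10.png

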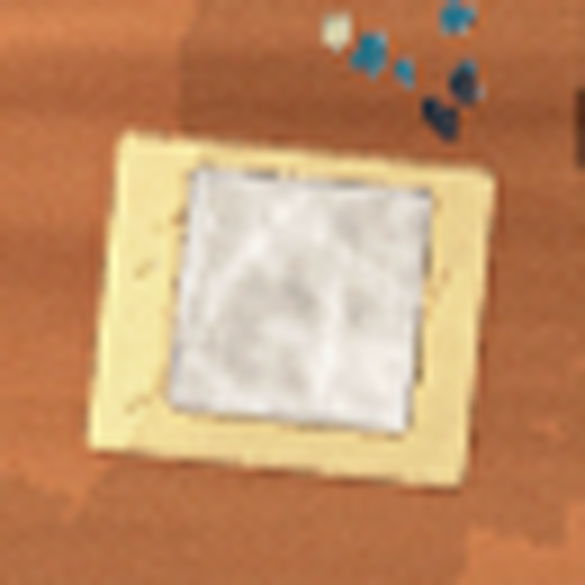

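Emit:
jog_arm(fingers=[-1, -1, -1, -1, -1, -1, -1], travel=[[0.02, 0, -0.8], [0, 0, -0.7], [0, 0.3, -0.3], [0, 0.4, 0], [0, 0.3, 0], [0, 0, 0], [0, 0, 0]], angular=[[0.04, 0.08, 0.01], [0, 0, 0], [0, 0, 0], [0, 0, 0], [0, 0, 0], [0, 0, 0], [0, 0, 0]])

```text
time_s: 36.38
ee_pos: [0.4547, -0.2898, 0.1008]
ee_rot: [0.703, -0.702, 0.083, -0.081]
contact_force: [-0.8, -0.0, 0.7]
finger_gap: 1.001
```

```bash
python3 - <<'E'
from h import *
go(.4555,-.296,.0374,-13.3)
E
```

```text
t 36.38 pos [ 0.4547 -0.2898  0.1008] yaw -13.38 tilt 0.18 gap 1.001 F [-0.8 -0.   0.7]
units tool xyz [ 0.1   2.53 -0.24] world mm [  0.8  -6.2 -63.4]
turn units about tool y -0.01 rotvec to exact [-0.01 -0.01 -0.03]
```

Emit:
jog_arm(fingers=[-1, -1, -1, -1, -1, -1, -1], travel=[[0.1, 0, -0.24], [0, 0.6, 0], [0, 0.8, 0], [0, 0.7, 0], [0, 0.3, 0], [0, 0, 0], [0, 0, 0]], angular=[[0, 0, -0.03], [0, 0, 0], [0, 0, 0], [0, 0, 0], [0, 0, 0], [0, 0, 0], [0, 0, 0]])

```text
time_s: 37.25
ee_pos: [0.4564, -0.2968, 0.0376]
ee_rot: [0.703, -0.702, 0.082, -0.083]
contact_force: [-0.1, 0.6, 0.4]
finger_gap: 1.001
```

```bash
python3 - <<'E'
from h import *
go(.4555,-.296,.0374,-13.3)
E
```

```text
t 37.25 pos [ 0.4564 -0.2968  0.0376] yaw -13.4 tilt 0.14 gap 1.001 F [-0.1  0.6  0.4]
units tool xyz [-0.04  0.01  0.02] world mm [-0.9  0.8 -0.2]
turn units about tool y -0.02 rotvec to exact [-0.01 -0.02  0.02]
```

Emit:
jog_arm(fingers=[1, 1, 1, 1, 1, 1, 1, 1], travel=[[0, 0, 0], [0, 0, 0], [0, 0, 0], [0, 0, 0], [0, 0, 0], [0, 0, 0], [0, 0, 0], [0, 0, 0]], angular=[[0, 0, 0], [0, 0, 0], [0, 0, 0], [0, 0, 0], [0, 0, 0], [0, 0, 0], [0, 0, 0], [0, 0, 0]], newtons=25)

```text
time_s: 38.25
ee_pos: [0.4569, -0.2974, 0.0389]
ee_rot: [0.702, -0.702, 0.081, -0.084]
contact_force: [0.3, 0.7, 0.1]
finger_gap: 0.462
```

Emit:
jog_arm(fingers=[1, 1, 1, 1, 1, 1, 1, 1, 1, 1], travel=[[0, -0.5, 0], [0, -0.8, 0], [0, -0.9, 0], [0, -0.7, 0.3], [-0.12, 0, 0.8], [-0.13, 0, 1], [-0.13, 0, 1], [-0.13, 0, 1], [-0.13, 0, 1], [-0.13, 0, 1]], angular=[[0, 0, 0], [0, 0, 0], [0, 0, 0], [0, 0, 0], [0, 0, 0], [0, 0, 0], [0, 0, 0], [0, 0, 0], [0, 0, 0], [0, 0, 0]])

```text
time_s: 39.5
ee_pos: [0.4717, -0.1329, 0.1144]
ee_rot: [0.703, -0.701, 0.081, -0.083]
contact_force: [0.4, 1.0, -1.5]
finger_gap: 0.464
```

```bash
python3 - <<'E'
from h import *
go(.5005,.1191,.10,-13.5)
E
```

```text
t 39.5 pos [ 0.4717 -0.1329  0.1144] yaw -13.34 tilt 0.19 gap 0.464 F [ 0.4  1.  -1.5]
units tool xyz [-1.2   0.6  10.07] world mm [ 28.8 252.  -14.4]
turn units about tool y 0.03 rotvec to exact [-0.03  0.03  0.02]
```

Emit:
jog_arm(fingers=[1, 1, 1, 1, 1, 1, 1, 1, 1, 1], travel=[[-0.13, 0, 1], [-0.13, 0, 1], [-0.13, 0, 1], [-0.13, 0, 1], [-0.13, 0, 1], [-0.13, 0, 1], [-0.13, 0, 1], [-0.13, 0, 0.9], [-0.1, 0, 0.7], [0, 0, 0.4]], angular=[[-0.03, 0.03, 0.02], [0, 0, 0], [0, 0, 0], [0, 0, 0], [0, 0, 0], [0, 0, 0], [0, 0, 0], [0, 0, 0], [0, 0, 0], [0, 0, 0]])

```text
time_s: 40.75
ee_pos: [0.4853, 0.1162, 0.1104]
ee_rot: [0.704, -0.702, 0.081, -0.074]
contact_force: [-0.2, 0.2, -1.1]
finger_gap: 0.464
```

```bash
python3 - <<'E'
from h import *
go(.5005,.1191,.0465,-13.5)
E
```

```text
t 40.75 pos [0.4853 0.1162 0.1104] yaw -12.55 tilt 0.62 gap 0.464 F [-0.2  0.2 -1.1]
units tool xyz [0.6  2.55 0.24] world mm [ 15.2   2.9 -63.9]
turn units about tool y 0.16 rotvec to exact [-0.01  0.16 -0.1 ]
```

Emit:
jog_arm(fingers=[1, 1, 1, 1, 1, 1, 1, 1], travel=[[0.3, 0, 0.1], [0.3, 0, 0], [0, 0.5, 0], [0, 0.7, 0], [0, 0.6, 0], [0, 0.3, 0], [0, 0, 0], [0, 0, 0]], angular=[[0, 0.1, -0.1], [0, 0, 0], [0, 0, 0], [0, 0, 0], [0, 0, 0], [0, 0, 0], [0, 0, 0], [0, 0, 0]])

```text
time_s: 41.75
ee_pos: [0.5005, 0.1119, 0.0534]
ee_rot: [-0.702, 0.703, -0.083, 0.082]
contact_force: [0.5, 0.5, -0.8]
finger_gap: 0.463
```

```bash
python3 - <<'E'
from h import *
go(.5005,.1191,.0465,-13.5)
E
```

```text
t 41.75 pos [0.5005 0.1119 0.0534] yaw -13.44 tilt 0.1 gap 0.463 F [ 0.5  0.5 -0.8]
units tool xyz [-0.07  0.28  0.28] world mm [-0.   7.2 -6.9]
turn units about tool y 0.01 rotvec to exact [ 0.01  0.01 -0.01]
```

Emit:
jog_arm(fingers=[1, 1, 1, 1, 1], travel=[[-0.07, 0, 0.28], [0, 0.12, 0], [0, 0.12, 0], [0, 0, 0], [0, 0, 0]], angular=[[0, 0, 0], [0, 0, 0], [0, 0, 0], [0, 0, 0], [0, 0, 0]])

```text
time_s: 42.38
ee_pos: [0.5011, 0.1199, 0.0481]
ee_rot: [-0.702, 0.702, -0.083, 0.083]
contact_force: [0.1, -0.1, -1.1]
finger_gap: 0.464
```

```bash
python3 - <<'E'
from h import *
go(.5005,.1191,.046,-13.5)
im=env.grab_frame('side'); cv2.imwrite("pics/s11.png",cv2.resize(im[270:410,160:320,::-1],None,fx=4,fy=4))
E
```

```text
t 42.38 pos [0.5011 0.1199 0.0481] yaw -13.44 tilt 0.02 gap 0.464 F [ 0.1 -0.1 -1.1]
units tool xyz [-0.01  0.08 -0.03] world mm [-0.6 -0.8 -2.1]
turn units about tool y 0.01 rotvec to exact [-0.    0.01  0.  ]
```

View pics/s11.png

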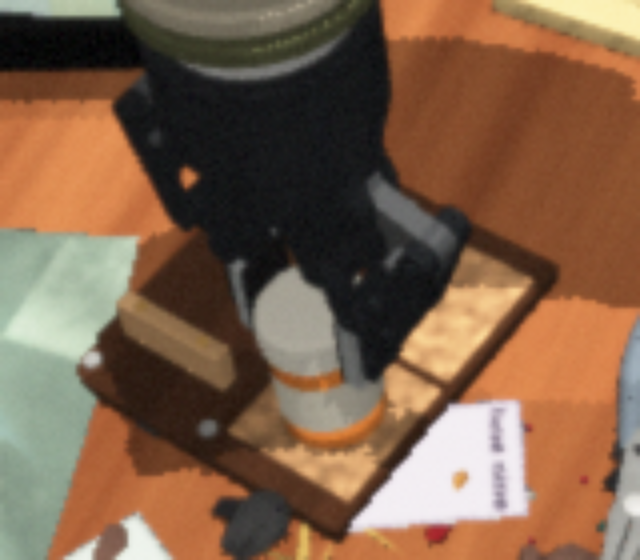

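Emit:
jog_arm(fingers=[1, 1, 1], travel=[[0, 0.08, 0], [0, 0, 0], [0, 0, 0]], angular=[[0, 0, 0], [0, 0, 0], [0, 0, 0]])

```text
time_s: 42.8
ee_pos: [0.5011, 0.1197, 0.046]
ee_rot: [-0.702, 0.702, -0.083, 0.083]
contact_force: [0.4, -0.5, -1.3]
finger_gap: 0.464
```

Emit:
jog_arm(fingers=[1, 1, -1, -1, -1, -1, -1, -1], travel=[[0, 0.03, 0], [0, 0, 0], [0, 0, 0], [0, 0, 0], [0, 0, 0], [0, 0, 0], [0, 0, 0], [0, 0, 0]], angular=[[0, 0, 0], [0, 0, 0], [0, 0, 0], [0, 0, 0], [0, 0, 0], [0, 0, 0], [0, 0, 0], [0, 0, 0]])

```text
time_s: 43.8
ee_pos: [0.5012, 0.1198, 0.0457]
ee_rot: [0.702, -0.702, 0.082, -0.083]
contact_force: [-0.2, 1.0, 0.2]
finger_gap: 0.997
```

Emit:
jog_arm(fingers=[-1, -1, -1, -1, -1, -1, -1, -1, -1, -1], travel=[[0, -0.6, 0], [0, -0.9, 0], [0, -0.9, 0], [0, -0.9, 0], [0, -0.7, -0.4], [0.15, 0, -1], [0.15, 0, -1], [0.15, 0, -1], [0.15, 0, -1], [0.15, 0, -1]], angular=[[0, 0, 0], [0, 0, 0], [0, 0, 0], [0, 0, 0], [0, 0, 0], [0, 0, 0], [0, 0, 0], [0, 0, 0], [0, 0, 0], [0, 0, 0]])

```text
time_s: 45.05
ee_pos: [0.488, -0.0175, 0.1586]
ee_rot: [0.703, -0.702, 0.078, -0.084]
contact_force: [0.7, 0.0, -0.4]
finger_gap: 0.999
```

```bash
python3 - <<'E'
from h import *
go(.456,-.3605,.13,-13.3)
for n in ('side','top'):
    im=env.grab_frame(n); cv2.imwrite(f"pics/{n}12.png",im[:,:,::-1])
b=cv2.imread('pics/side12.png')[100:400,160:440];a=cv2.imread('pics/top12.png')[140:320,170:470]
cv2.imwrite('pics/c12.png',np.hstack([cv2.resize(a,(480,288)),cv2.resize(b,(312,336))[:288]]))
E
```

```text
t 45.05 pos [ 0.488  -0.0175  0.1586] yaw -13.17 tilt 0.43 gap 0.999 F [ 0.7  0.  -0.4]
units tool xyz [  1.87   1.13 -13.65] world mm [ -32.  -343.   -28.6]
turn units about tool y 0.02 rotvec to exact [-0.02  0.02  0.07]
```

View pics/c12.png

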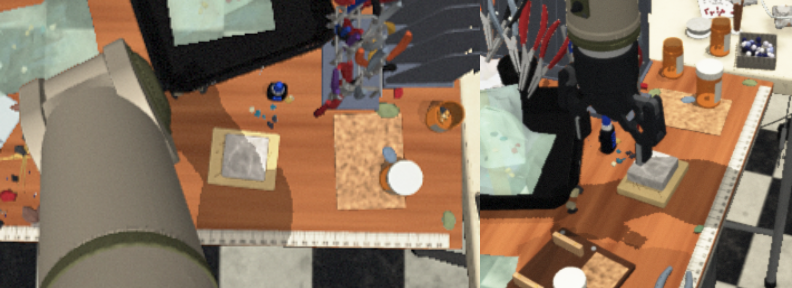

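Short jar stands; now the tall jar.

Emit:
jog_arm(fingers=[-1, -1, -1, -1, -1, -1, -1, -1, -1, -1], travel=[[0.14, 0, -1], [0.14, 0, -1], [0.14, 0, -1], [0.14, 0, -1], [0.14, 0, -1], [0.14, 0, -1], [0.14, 0, -1], [0.14, 0, -1], [0.14, 0, -1], [0.14, 0, -1]], angular=[[0, 0, 0.07], [0, 0, 0], [0, 0, 0], [0, 0, 0], [0, 0, 0], [0, 0, 0], [0, 0, 0], [0, 0, 0], [0, 0, 0], [0, 0, 0]])

```text
time_s: 46.4
ee_pos: [0.4676, -0.2694, 0.1664]
ee_rot: [0.704, -0.702, 0.076, -0.081]
contact_force: [-0.4, -0.0, -0.6]
finger_gap: 1.001
```

```bash
python3 - <<'E'
from h import *
go(.456,-.3605,.13,-13.3)
E
```

```text
t 46.4 pos [ 0.4676 -0.2694  0.1664] yaw -12.8 tilt 0.45 gap 1.001 F [-0.4 -0.  -0.6]
units tool xyz [ 0.34  1.44 -3.66] world mm [-11.6 -91.1 -36.4]
turn units about tool y 0.08 rotvec to exact [-0.04  0.08  0.07]
```

Emit:
jog_arm(fingers=[-1, -1, -1, -1, -1, -1, -1], travel=[[0.1, 0, -0.9], [0.1, 0, -0.9], [0.1, 0, -0.8], [0.05, 0.4, -0.5], [0, 0.4, -0.2], [0, 0, 0], [0, 0, 0]], angular=[[-0.04, 0.08, 0.07], [0, 0, 0], [0, 0, 0], [0, 0, 0], [0, 0, 0], [0, 0, 0], [0, 0, 0]])

```text
time_s: 47.28
ee_pos: [0.4579, -0.3538, 0.1461]
ee_rot: [0.703, -0.702, 0.082, -0.081]
contact_force: [0.5, 0.4, 0.2]
finger_gap: 1.0
```

```bash
python3 - <<'E'
from h import *
go(.456,-.3605,.053,-13.3)
E
```

```text
t 47.27 pos [ 0.4579 -0.3538  0.1461] yaw -13.27 tilt 0.06 gap 1.0 F [0.5 0.4 0.2]
units tool xyz [-0.01  3.72 -0.28] world mm [ -1.9  -6.7 -93.1]
turn units about tool y 0.0 rotvec to exact [-0.01  0.   -0.01]
```

Emit:
jog_arm(fingers=[-1, -1, -1, -1, -1, -1, -1, -1], travel=[[0, 0, -0.28], [0, 0.7, 0], [0, 0.8, 0], [0, 0.8, 0], [0, 0.7, 0], [0, 0.5, 0], [0, 0, 0], [0, 0, 0]], angular=[[0, 0, 0], [0, 0, 0], [0, 0, 0], [0, 0, 0], [0, 0, 0], [0, 0, 0], [0, 0, 0], [0, 0, 0]])

```text
time_s: 48.28
ee_pos: [0.4564, -0.3591, 0.0527]
ee_rot: [0.703, -0.702, 0.081, -0.081]
contact_force: [0.7, 0.4, -0.1]
finger_gap: 1.0
```

```bash
python3 - <<'E'
from h import *
go(.456,-.3605,.053,-13.3)
E
```

```text
t 48.27 pos [ 0.4564 -0.3591  0.0527] yaw -13.15 tilt 0.12 gap 1.0 F [ 0.7  0.4 -0.1]
units tool xyz [-0.   -0.01 -0.06] world mm [-0.4 -1.4  0.3]
turn units about tool y 0.03 rotvec to exact [-0.02  0.03 -0.01]
```

Emit:
jog_arm(fingers=[1, 1, 1, 1, 1, 1, 1, 1], travel=[[0, 0, 0], [0, 0, 0], [0, 0, 0], [0, 0, 0], [0, 0, 0], [0, 0, 0], [0, 0, 0], [0, 0, 0]], angular=[[0, 0, 0], [0, 0, 0], [0, 0, 0], [0, 0, 0], [0, 0, 0], [0, 0, 0], [0, 0, 0], [0, 0, 0]], newtons=25)

```text
time_s: 49.28
ee_pos: [0.4569, -0.3597, 0.0542]
ee_rot: [0.703, -0.702, 0.081, -0.082]
contact_force: [-0.3, -0.1, -0.4]
finger_gap: 0.54
```

Emit:
jog_arm(fingers=[1, 1, 1, 1, 1, 1, 1, 1, 1, 1], travel=[[0, -0.5, 0], [0, -0.8, 0], [0, -0.9, 0], [0, -0.8, 0.3], [-0.15, 0, 0.8], [-0.17, 0, 1], [-0.17, 0, 1], [-0.17, 0, 1], [-0.17, 0, 1], [-0.17, 0, 1]], angular=[[0, 0, 0], [0, 0, 0], [0, 0, 0], [0, 0, 0], [0, 0, 0], [0, 0, 0], [0, 0, 0], [0, 0, 0], [0, 0, 0], [0, 0, 0]])

```text
time_s: 50.52
ee_pos: [0.465, -0.1964, 0.1327]
ee_rot: [0.703, -0.702, 0.081, -0.081]
contact_force: [0.8, 0.1, -0.8]
finger_gap: 0.536
```

```bash
python3 - <<'E'
from h import *
go(.485,.0625,.12,-13.5)
E
```

```text
t 50.52 pos [ 0.465  -0.1964  0.1327] yaw -13.19 tilt 0.12 gap 0.536 F [ 0.8  0.1 -0.8]
units tool xyz [-1.58  0.53 10.27] world mm [ 20.  258.9 -12.7]
turn units about tool y 0.05 rotvec to exact [-0.02  0.05 -0.  ]
```

Emit:
jog_arm(fingers=[1, 1, 1, 1, 1, 1, 1, 1, 1, 1], travel=[[-0.14, 0, 1], [-0.14, 0, 1], [-0.14, 0, 1], [-0.14, 0, 1], [-0.14, 0, 1], [-0.14, 0, 1], [-0.14, 0, 1], [-0.14, 0, 0.9], [-0.1, 0, 0.7], [0, 0, 0.4]], angular=[[-0.02, 0.05, 0], [0, 0, 0], [0, 0, 0], [0, 0, 0], [0, 0, 0], [0, 0, 0], [0, 0, 0], [0, 0, 0], [0, 0, 0], [0, 0, 0]])

```text
time_s: 51.78
ee_pos: [0.4776, 0.0488, 0.1296]
ee_rot: [0.704, -0.702, 0.082, -0.076]
contact_force: [-0.3, -0.6, -1.0]
finger_gap: 0.54
```

```bash
python3 - <<'E'
from h import *
go(.485,.0625,.062,-13.5)
E
```

```text
t 51.77 pos [0.4776 0.0488 0.1296] yaw -12.8 tilt 0.56 gap 0.54 F [-0.3 -0.6 -1. ]
units tool xyz [0.19 2.7  0.59] world mm [  7.4  13.7 -67.6]
turn units about tool y 0.12 rotvec to exact [-0.01  0.12 -0.09]
```

Emit:
jog_arm(fingers=[1, 1, 1, 1, 1, 1, 1, 1], travel=[[0.1, 0, 0.3], [0.1, 0, 0.15], [0, 0.5, 0], [0, 0.7, 0], [0, 0.6, 0], [0, 0.3, 0], [0, 0, 0], [0, 0, 0]], angular=[[0, 0.1, -0.09], [0, 0, 0], [0, 0, 0], [0, 0, 0], [0, 0, 0], [0, 0, 0], [0, 0, 0], [0, 0, 0]])

```text
time_s: 52.78
ee_pos: [0.4843, 0.0567, 0.0729]
ee_rot: [-0.702, 0.702, -0.084, 0.083]
contact_force: [-0.3, -0.2, -0.2]
finger_gap: 0.538
```

```bash
python3 - <<'E'
from h import *
go(.485,.0625,.0622,-13.5)
E
```

```text
t 52.77 pos [0.4843 0.0567 0.0729] yaw -13.63 tilt 0.08 gap 0.538 F [-0.3 -0.2 -0.2]
units tool xyz [-0.03  0.43  0.23] world mm [  0.7   5.8 -10.7]
turn units about tool y -0.02 rotvec to exact [ 0.   -0.02 -0.01]
```

Emit:
jog_arm(fingers=[1, 1, 1, 1, 1, 1], travel=[[-0.03, 0, 0.23], [0, 0.2, 0], [0, 0.18, 0], [0, 0, 0], [0, 0, 0], [0, 0, 0]], angular=[[0, 0, 0], [0, 0, 0], [0, 0, 0], [0, 0, 0], [0, 0, 0], [0, 0, 0]])

```text
time_s: 53.52
ee_pos: [0.4856, 0.0629, 0.0637]
ee_rot: [0.702, -0.702, 0.084, -0.084]
contact_force: [0.7, -1.2, -1.1]
finger_gap: 0.541
```

```bash
python3 - <<'E'
from h import *
go(.485,.0625,.0612,-13.5)
im=env.grab_frame('side'); cv2.imwrite("pics/s13.png",cv2.resize(im[270:410,160:320,::-1],None,fx=4,fy=4))
E
```

```text
t 53.52 pos [0.4856 0.0629 0.0637] yaw -13.64 tilt 0.03 gap 0.541 F [ 0.7 -1.2 -1.1]
units tool xyz [-0.02  0.1  -0.02] world mm [-0.6 -0.4 -2.5]
turn units about tool y -0.02 rotvec to exact [-0.   -0.02  0.  ]
```

View pics/s13.png

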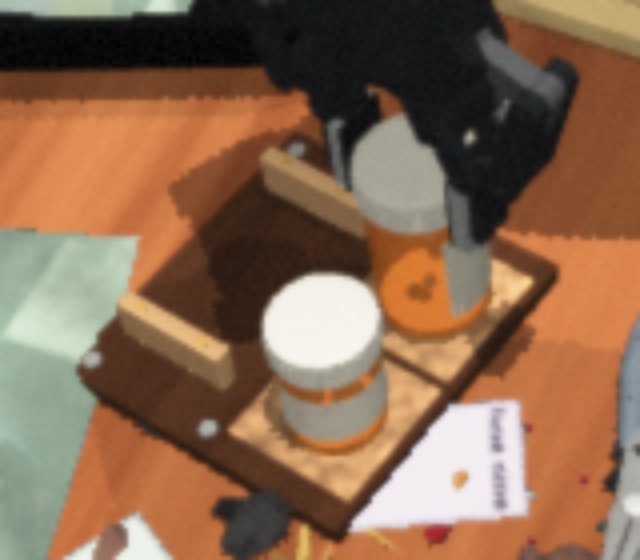

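Emit:
jog_arm(fingers=[1, 1, 1], travel=[[0, 0.09, 0], [0, 0, 0], [0, 0, 0]], angular=[[0, 0, 0], [0, 0, 0], [0, 0, 0]])

```text
time_s: 53.95
ee_pos: [0.4856, 0.0628, 0.0614]
ee_rot: [0.702, -0.702, 0.084, -0.084]
contact_force: [0.7, -0.1, 0.1]
finger_gap: 0.535
```

Emit:
jog_arm(fingers=[-1, -1, -1, -1, -1, -1], travel=[[0, 0, 0], [0, 0, 0], [0, 0, 0], [0, 0, 0], [0, 0, 0], [0, 0, 0]], angular=[[0, 0, 0], [0, 0, 0], [0, 0, 0], [0, 0, 0], [0, 0, 0], [0, 0, 0]])

```text
time_s: 54.7
ee_pos: [0.4858, 0.0629, 0.0616]
ee_rot: [0.702, -0.702, 0.084, -0.084]
contact_force: [-1.0, -0.8, 0.2]
finger_gap: 0.997
```

Emit:
jog_arm(fingers=[-1, -1, -1, -1, -1, -1, -1, -1, -1, -1], travel=[[0, -0.6, 0], [0, -0.9, 0], [0, -0.9, 0], [0, -0.9, 0], [0, -0.9, -0.4], [0.2, -0.3, -1], [0.2, 0, -1], [0.2, 0, -1], [0.2, 0, -1], [0.2, 0, -1]], angular=[[0, 0, 0], [0, 0, 0], [0, 0, 0], [0, 0, 0], [0, 0, 0], [0, 0, 0], [0, 0, 0], [0, 0, 0], [0, 0, 0], [0, 0, 0]])

```text
time_s: 55.95
ee_pos: [0.4778, -0.0761, 0.178]
ee_rot: [0.702, -0.702, 0.082, -0.083]
contact_force: [-0.4, 0.1, -0.4]
finger_gap: 1.0
```

Emit:
jog_arm(fingers=[-1, -1, -1, -1, -1, -1, -1, -1], travel=[[0.2, 0, -1], [0.2, 0, -1], [0.2, 0, -1], [0.2, 0, -1], [0.2, 0, -1], [0.2, 0, -1], [0, 0, 0], [0, 0, 0]], angular=[[0, 0, 0], [0, 0, 0], [0, 0, 0], [0, 0, 0], [0, 0, 0], [0, 0, 0], [0, 0, 0], [0, 0, 0]])

```text
time_s: 56.95
ee_pos: [0.4703, -0.2355, 0.1777]
ee_rot: [0.702, -0.702, 0.083, -0.084]
contact_force: [-1.5, -0.2, -0.8]
finger_gap: 1.003
```

```bash
python3 - <<'E'
from h import *
go(.456,-.3605,.13,-13.3)
for n in ('side','top'):
    im=env.grab_frame(n); cv2.imwrite(f"pics/{n}14.png",im[:,:,::-1])
b=cv2.imread('pics/side14.png')[150:410,160:400];a=cv2.imread('pics/top14.png')[140:320,170:470]
cv2.imwrite('pics/c14.png',np.hstack([cv2.resize(a,(500,300)),cv2.resize(b,(277,300))]))
for f in('0','14'):
    h=cv2.cvtColor(cv2.imread(f'pics/top{f}.png'),cv2.COLOR_BGR2HSV)
    m=((h[...,2]>225)&(h[...,1]<25)).astype(np.uint8)
    N,L,S,C=cv2.connectedComponentsWithStats(m)
    for i in range(1,N):
        x,y,w,hh,a=S[i]
        if 150<a<400 and 190<x<225 and 215<y<230: print(f,S[i],C[i],ray('top',C[i],.088 if a>300 else .068)[0].round(4))
E
```

```text
t 56.95 pos [ 0.4703 -0.2355  0.1777] yaw -13.55 tilt 0.02 gap 1.003 F [-1.5 -0.2 -0.8]
units tool xyz [ 0.62  1.91 -4.99] world mm [ -14.3 -125.   -47.7]
turn units about tool y -0.04 rotvec to exact [-0.   -0.04  0.  ]
0 [196 219  18  18 247] [204.08502024 227.44534413] [0.4994 0.1193 0.068 ]
0 [218 224  21  21 349] [228.18911175 233.94269341] [0.4845 0.0614 0.088 ]
14 [195 220  18  18 248] [203.19758065 228.19354839] [0.4977 0.1212 0.068 ]
14 [218 224  21  21 348] [228.11781609 233.99712644] [0.4843 0.0616 0.088 ]
```

View pics/c14.png

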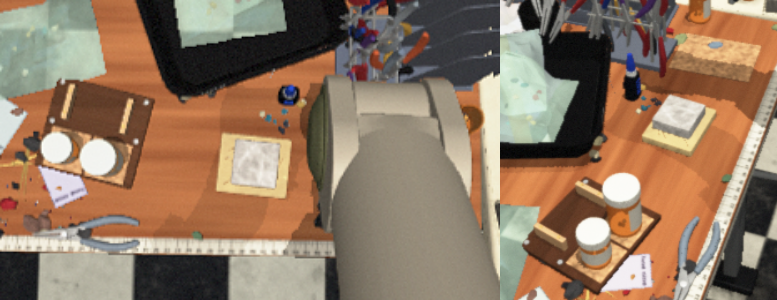

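```bash
python3 - <<'E'
from h import *
a=cv2.imread('pics/top10.png');b=cv2.imread('pics/top14.png')
for (y0,y1,x0,x1,n) in((205,270,290,355,'block'),(185,205,332,356,'glue'),(265,292,185,260,'pliers')):
    print(n,np.abs(a[y0:y1,x0:x1].astype(int)-b[y0:y1,x0:x1]).mean())
print(env.close_job())
E
```

```text
block 7.270769230769231
glue 7.259027777777778
pliers 3.9555555555555557
the job is handed in; nothing more can be done
None
```

I finished the task in the required order and handed the job in at about 57 s of the 134 s. The interface gave no verdict.

I stood both jars on the cork mat, then laid the steel block on the maple block. After that I put the short jar and then the tall jar back in the caddy.

**Last checks (camera):**
- **Tall jar:** upright, about 0.3 mm from where it started.
- **Short jar:** upright, about 2.5 mm from where it started. Both jars are well inside the 13 mm limit.
- **Steel block:** flat on the maple block, measured about 2 mm from its middle just after I released it. The last picture shows it still there.
- **Gripper:** open, about 18 cm above the desk and touching nothing.
- **Glue bottle and pliers:** they look unmoved in the last picture. My picture comparison found only small changes around them, which I took for shadow but did not trace.
- **Open jar:** the arm mostly hid it in the last view. It was last seen clearly in its place at about 45 s, and I never worked next to it after the tall jar was picked up again.

**What disagreed or went wrong:**
- While setting the block down, the wrist force read 80 N for one step (limit 120 N). The force reading had shown no contact before that, so I pressed once too often. I backed off before releasing, and the block stayed flat.
- My attempt to measure the maple block again after placing the block gave the wrong size, because the mask caught other things. The 2 mm figure uses the maple block's position from the first picture.

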